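# Lock the lamp unit's cover with the T-key

### The arm

A 6-joint arm with a two-finger parallel gripper is mounted at the origin on the work surface. World frame = base frame: x ahead of the robot, y to its left, z up, the work surface at z = 0. Lengths are in mm, angles in rad, forces in N, time in s.
With the tool pointing down it reaches from about 350 to 975 mm from the base axis. Payload 17.4 kg.
Tool frame: the origin (TCP) lies midway between the tips of the shut fingers; the grasp point (between the pads) lies grip_depth behind it (grip_depth is the distance from the TCP to the grasp point, in mm); z points along the fingers, y is the direction in which the jaws open and shut (so a half turn about z gives the same grasp; the last joint's range is limited). The gripper opens to 85 mm and grips with 20 to 120 N. Pads are 22 mm wide; open, the fingers measure 114 mm over their backs; the gripper's body (76 mm by 85 mm) begins 54 mm behind the grasp point. The pads swing forward as they close: fully open they stand 13 mm farther back than shut.
Start: joints at [1.182, 0.116, 1.442, -0, 1.584, -0.038], TCP at [231.971, 633.894, 231.303] pointing down, gripper open.
Joint ranges: [-2.83, 2.83], [-0.83, 2.19], [0.07, 2.5], [-1.14, 4.28], [0.01, 3], [-2.97, 2.97]. Speed limits (rad/s): [1.89, 1.89, 2.22, 3.14, 3.14, 3.14].

### API

Orientations are given as a unit quaternion [w, x, y, z].
In Python, from station import state, grab_frame, camera_info, job_done, grip_depth gives the robot as it stands.
- The arm moves only by the tool drive_tool, never from a script. Its argument "targets" is a list that holds one entry, the list of rows, each a list of 5 numbers: the shift along the tool's x, y, z each as a share of 0.75 m, from -1 to 1, then the turn about the tool's z as a share of pi rad, from -1 to 1, then the opening, from -1 (shut) to 1 (fully open). In form: [[[x, y, z, yaw, jaw], ...]]. A call has 1 to 12 rows; each row is the pose to reach, as a shift and turn from the pose commanded when the call began, along the tool's axes at that moment, turning the shorter way round; what a row does not reach only later rows make up. A row lasts 1/10 s, in which the tool goes at most 50 mm and 8.59 degrees, less where a joint would pass 70% of its speed; a pose out of reach is approached as far as the arm can. A call with a number of a shift or a turn outside -1 to 1 is refused whole. A call with a gripper value outside its range is refused whole. The fingers move at their own pace and stop on an object; "grip_force" is the grip in N (left out, the last holds). Time passes only in rows, so rows that repeat a pose let the fingers close. It gives the time, the measured TCP pose, the force and the opening at its end, in the units of the state.
- state(): the state, without advancing time (a new reading comes with each control period).
- grab_frame(name): name is "side" or "top"; returns the picture (400x640x3 uint8, red, green, blue); there is no depth.
- camera_info(name): a dict with "fx", "fy", "cx", "cy" (pixels), "dist" ([k1, k2, p1, p2, k3] as OpenCV has them; the pictures are not rectified), "world_to_cam" (4x4, takes a point from world to camera coordinates). Camera axes: x right, y down, z forward; pixel columns grow to the right and rows downward; lengths in mm; the calibration is good to about 2 mm. A picture is of the moment at which its call begins. camera_info takes no time and is no camera call.
- job_done(): hands the job in, once; it reports no verdict.
The state is a dict: "t": time; "joint_pos": joint angles; "qvel": joint speeds; "joint_torque": joint torques, N m; "position": TCP position; "orientation": TCP orientation; "force": force on the tool from outside, world axes, zero at the start; "wrist_torque": the same for the moment, N m; "opening": finger opening in mm.
Only numpy, scipy, OpenCV 4.12 (cv2) and the standard library are available. Lean on these libraries where they do the work, as an engineer would, in place of code of your own. Each camera call takes 0.05 s, during which the arm holds its last target. There are 200 camera calls.

### The job

Take the T-handled key from its rack and use its blade to turn both captive screws on the lamp unit's sloping cover clockwise as far as they go, so that the cover is locked. Then hang the key back in the notches of its rack and let go of it. Touch the lamp unit and its screws only with the key, never with the gripper or the arm, and leave everything else on the bench where it is.

Things in the scene. Friction and masses are not known exactly. Their poses are not given: they have to be found in the camera images.
- key: T-handled key, 116 mm long, hanging upright in its rack. Origin: middle of the blade's lower edge; z up the shaft, x along the blade's width and the bar. Steel blade 32 mm wide (x), 5 thick, 14 long; shaft 10 mm diameter (18 mm collar at z 12 to 22 mm); black bar handle 100 mm (x) by 20 (y), z = 86 to 116 mm; hold it with 30 to 80 N (harder, it may swivel). Same when turned half round about z.
- rack: Fixed grey stand, foot 130 x 80 x 8 mm; origin under its middle, z up. Two cheeks at x = -37 and +37 mm (16 thick, 40 mm wide in y) carry the key's bar at z = 106 mm, along rack x, in open notches: lips to z = 116 mm, 30 mm apart in y. 58 mm clear between the cheeks for shaft and fingers. Hung up, the key's origin is at (0, 0, 20 mm) here, upright, either way round.
- lamp_unit: Fixed beige wedge-shaped unit, 200 (x) x 220 (y) x 137 mm; origin under its middle, x towards its high rear. Front 45 mm high at x = -100 mm; from there the aluminium cover slopes up at 30 degrees from level to z = 137 mm at x = +60 mm, then a flat top. Screws at x = -20, y = +60 (left) and -60 mm (right), where the cover is at z = 91 mm.
- screw_left (a joint): Left captive screw (left = the +y side of the lamp unit). 0 = slot runs up and down the slope (open); grows clockwise, seen from outside looking onto the cover; stop at 1.571 = slot level, in line with the two black tick marks (locked). Starts at 0.15 to 0.75. Friction 0.12 N m; stays where it is left.
- screw_right (a joint): Right captive screw (left = the +y side of the lamp unit). 0 = slot runs up and down the slope (open); grows clockwise, seen from outside looking onto the cover; stop at 1.571 = slot level, in line with the two black tick marks (locked). Starts at 0.15 to 0.75. Friction 0.12 N m; stays where it is left.
- screw_left_slot (a point): centre of the outer face of the left screw head. z = screw axis, pointing out of the sloping cover; x = along the slot (turns with the screw). Steel head 44 mm diameter, standing 12 mm proud of the cover; the slot runs right across it, 9 mm wide and 9 mm deep, open at both ends.
- screw_right_slot (a point): centre of the outer face of the right screw head. z = screw axis, pointing out of the sloping cover; x = along the slot (turns with the screw). Steel head 44 mm diameter, standing 12 mm proud of the cover; the slot runs right across it, 9 mm wide and 9 mm deep, open at both ends.
- beaker: Bystander: glass beaker, 60 mm diameter, 80 mm tall; origin at the centre of its underside.
- battery: Bystander: small block battery, 48 x 26 x 17 mm, lying flat; origin at the centre of its underside.
- dish_ring: Bystander: flat aluminium ring, 66 mm outer diameter, 12 mm high; origin at the centre of its underside.
- tip_box: Bystander: yellow box with clear lid, 122 x 87 x 65 mm; origin at the centre of its underside.
- cuvettes: Bystander: tray of four clear cuvettes, 100 x 100 x 62 mm; origin at the centre of its underside.
- bottle: Bystander: white capped bottle, 60 mm diameter, 150 mm tall; origin at the centre of its underside.
- clip: Bystander: large binder clip, 75 x 45 x 14 mm, lying flat; origin at the centre of its underside.
There are look-alikes about, which are no part of the job. Leave any pink look-alike of the rack alone. What is shaped like the key but orange is not meant.

How it is judged:
By the outcome, as a careful person would: the job done as asked, in the order asked, and still so for the second after the job is handed in, with the robot touching nothing.
It also fails if it takes over 61 s, if anything falls off the work surface, if the arm or the gripper's body presses on something with over 40 N, if the wrist force passes 120 N, or if a joint passes its speed limit or range.

## Working session

There is one attempt and no reset: what is moved stays moved. The work goes in short steps, Python scripts to look and compute and a tool call to move; the robot and the scene stay as the last step left them, time stands still between calls to the robot, and variables do not carry over. Pictures are saved under pics/ and viewed, about 8 in all and at most 12, crops included, and the job is handed in when it is done.

Besides the shell and the picture viewer there is one more tool, called after "Request:" as a command line: name --argument value ..., lists and objects as JSON in quotes. drive_tool: Moves the arm, as the interface text tells. Shift numbers are shares of 0.75 m and turn numbers shares of pi rad, none past 1 either way. Its arguments: {"type":"object","properties":{"targets":{"type":"array"},"grip_force":{"type":"number"}},"required":["targets"]}

```bash
mkdir -p pics; ls; python3 - <<'E'
from station import *
import cv2,numpy as np
s=state();print({k:np.round(v,3) if not isinstance(v,dict) else v for k,v in s.items()}); print(grip_depth if not callable(grip_depth) else grip_depth())
for n in("side","top"):
    cv2.imwrite(f"pics/{n}0.png",cv2.cvtColor(grab_frame(n),cv2.COLOR_RGB2BGR)); print(camera_info(n))
E
```

```text
pics
{'t': np.float64(0.0), 'joint_pos': array([ 1.182,  0.116,  1.442,  0.   ,  1.584, -0.038]), 'qvel': array([-0.   ,  0.001,  0.   ,  0.002, -0.001, -0.   ]), 'joint_torque': array([ 1.0000e-03, -7.3195e+01, -6.3253e+01,  0.0000e+00,  6.0000e-03,
        0.0000e+00]), 'position': array([231.891, 633.72 , 230.602]), 'orientation': array([-0.   ,  0.174,  0.985, -0.001]), 'force': array([ 1.254, -0.562, -0.128]), 'wrist_torque': array([ 0.028, -0.004,  0.013]), 'opening': np.float64(85.271)}
18.700000000000003
{'fx': 374.09857259514945, 'fy': 374.09857259514945, 'cx': 321.2703296995562, 'cy': 195.12040123827433, 'dist': array([-0.00968329,  0.        ,  0.        ,  0.        ,  0.        ]), 'world_to_cam': array([[ 9.96083083e-01, -8.82629480e-02, -5.30514652e-03,
        -5.75176062e+02],
       [-6.89333704e-02, -7.37564741e-01, -6.71748795e-01,
         9.51955607e+01],
       [ 5.53776399e-02,  6.69483312e-01, -7.40760023e-01,
         1.27599977e+03],
       [ 0.00000000e+00,  0.00000000e+00,  0.00000000e+00,
         1.00000000e+00]])}
{'fx': 392.3941284121117, 'fy': 392.3941284121117, 'cx': 323.8771257542486, 'cy': 199.1286713274676, 'dist': array([-0.02741597,  0.        ,  0.        ,  0.        ,  0.        ]), 'world_to_cam': array([[-1.85743756e-02, -9.99788487e-01,  8.83023096e-03,
         1.41135898e+01],
       [-9.97977566e-01,  1.80022854e-02, -6.09647111e-02,
         5.70366920e+02],
       [ 6.07928520e-02, -9.94475385e-03, -9.98100862e-01,
         1.11613884e+03],
       [ 0.00000000e+00,  0.00000000e+00,  0.00000000e+00,
         1.00000000e+00]])}
```

View pics/side0.png

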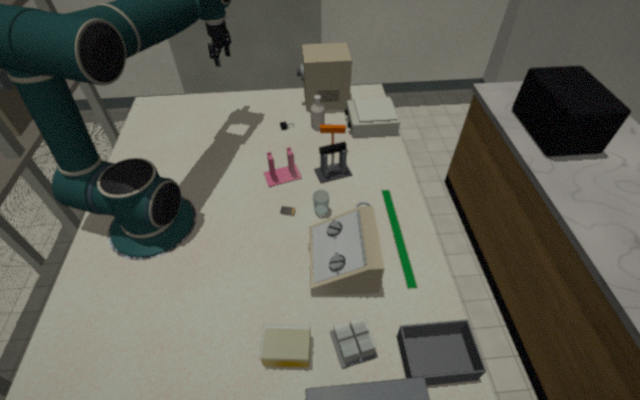

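View pics/top0.png

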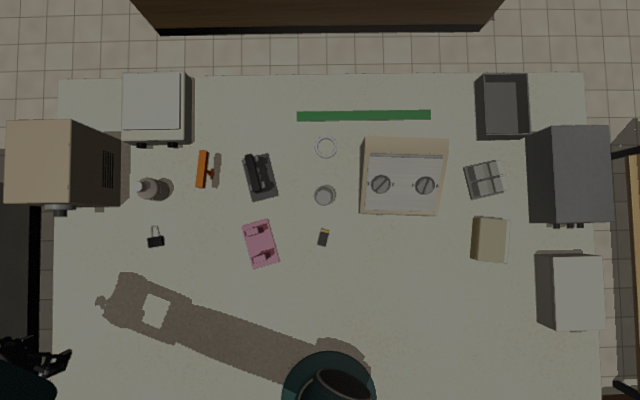

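Top: the key hangs black in the grey rack at (259,176). The empty pink rack at (260,243) and the orange key at (205,168) are decoys. The lamp unit is at (403,175), with screws at (381,184) and (425,186). I'll enlarge to confirm.

```bash
python3 - <<'E'
import cv2,numpy as np
t=cv2.imread('pics/top0.png');s=cv2.imread('pics/side0.png')
def c(im,x,y,w,h,k): return np.clip(cv2.resize(im[y:y+h,x:x+w],None,fx=k,fy=k,interpolation=cv2.INTER_CUBIC).astype(float)*1.5,0,255).astype(np.uint8)
a=c(t,235,145,50,60,5);b=c(t,355,130,100,90,5)
d=c(s,305,135,60,50,5);e=c(s,300,200,90,100,5)
cv2.imwrite('pics/ct.png',np.hstack([cv2.copyMakeBorder(a,0,150,0,0,0),b]))
cv2.imwrite('pics/cs.png',np.hstack([cv2.copyMakeBorder(d,0,250,0,0,0),e]))
E
```

```text
(no output)
```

View pics/ct.png

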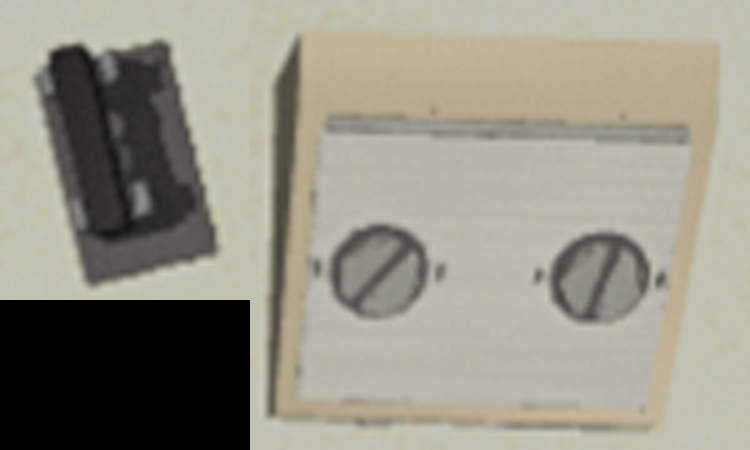

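View pics/cs.png

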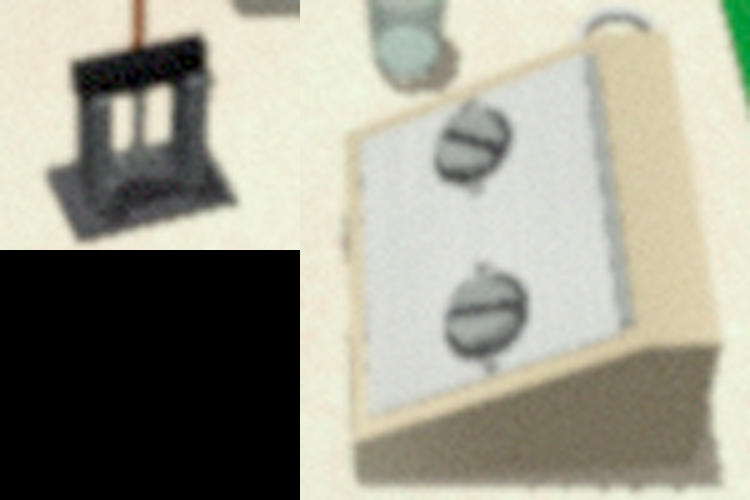

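The crops confirm a black bar with a steel shaft in the grey rack, plus both screw slots. Next I'll fit the poses from corner pixels in both views.

```bash
cat > h.py <<'E'
import cv2,numpy as np
from station import *
from scipy.optimize import least_squares
CI={n:camera_info(n) for n in("side","top")}
def proj(n,P):
    c=CI[n];T=c["world_to_cam"];K=np.array([[c["fx"],0,c["cx"]],[0,c["fy"],c["cy"]],[0,0,1]])
    return cv2.projectPoints(np.atleast_2d(P).astype(float),cv2.Rodrigues(T[:3,:3])[0],T[:3,3],K,c["dist"])[0][:,0]
def place(q,P):
    c,s=np.cos(q[2]),np.sin(q[2]);P=np.atleast_2d(P)
    return np.c_[c*P[:,0]-s*P[:,1]+q[0],s*P[:,0]+c*P[:,1]+q[1],P[:,2]]
def fit(obs,q0):
    f=lambda q:np.concatenate([(proj(n,place(q,p))[0]-px) for n,p,px in obs])
    r=least_squares(f,q0,loss='soft_l1',x_scale=[100,100,1]);return r.x,f(r.x).reshape(-1,2)
u=np.array([np.cos(np.pi/6),0,.5])
def slotpt(y,th,r): return np.array([-26,y,101.6])+r*(np.cos(th)*u+np.sin(th)*np.array([0,-1,0]))
E
cat > m.py <<'E'
from h import *
A=lambda X,Y:np.array([235+(X-2)/5,145+(Y-2)/5]);B=lambda X,Y:np.array([355+(X-252)/5,130+(Y-2)/5])
D=lambda X,Y:np.array([305+(X-2)/5,135+(Y-2)/5]);E_=lambda X,Y:np.array([300+(X-302)/5,200+(Y-2)/5])
L=[("top",(-26,60,101.6),B(380,271)),("top",(-26,-60,101.6),B(600,278)),("top",(100,110,137),B(302,33)),("top",(100,-110,137),B(718,43)),
("side",(-26,60,101.6),E_(475,141)),("side",(-26,-60,101.6),E_(488,312)),("side",(60,-110,137),E_(640,345)),("side",(100,-110,137),E_(718,345)),
("side",(-100,-110,45),E_(357,440)),("side",(-100,110,45),E_(350,132)),("side",(100,110,137),E_(666,36)),("side",(-100,-110,0),E_(357,484)),("top",(-100,-110,45),B(658,427))]
q,r=fit(L,[600,-200,0]);print("lamp",q.round(3));print(r.round(1).tolist())
for n,C,y,a,b in [("top",B,60,(357,303),(408,247)),("top",B,-60,(594,312),(612,242)),("side",E_,60,(442,131),(509,150)),("side",E_,-60,(450,317),(524,306))]:
    d=C(*b)-C(*a)
    def g(t):
        p=proj(n,place(q,np.array([slotpt(y,t[0],-18),slotpt(y,t[0],18)])));e=p[1]-p[0];return [(e[0]*d[1]-e[1]*d[0])/np.hypot(*d)/np.hypot(*e)]
    print(n,y,least_squares(g,[.5]).x)
# rack: x along bar
R=[("top",(s*50,t*10,136),A(*p)) for s,t,p in [(-1,-1,(51,51)),(-1,1,(84,46)),(1,-1,(93,234)),(1,1,(128,227))]]
R+=[("top",(65,40,8),A(215,252)),("top",(65,-40,8),A(92,284)),("top",(-65,40,8),A(166,42))]
R+=[("side",(-50,-10,136),D(203,36)),("side",(50,-10,136),D(72,62)),("side",(50,-10,106),D(79,97)),("side",(-50,-10,106),D(208,69)),
("side",(65,-40,8),D(48,172))] if 0 else []
# top image right = -y ; image down = -x.  rack x axis ~ -world x, rack y ~ -world y
q2,r=fit(R,[600,150,np.pi]);print("rack top",q2.round(3));print(r.round(1).tolist())
S=[("side",(-50,-10,136)),("side",(50,-10,136)),("side",(-50,10,106)),("side",(50,10,106)),("side",(-50,10,136)),("side",(50,10,136)),("side",(65,40,8)),("side",(65,-40,8)),("side",(-65,40,8))]
for n,p in S: print(p,(proj(n,place(q2,p))[0]-[305,135])*5+2)
E
python3 m.py
```

```text
lamp [ 6.24315e+02 -2.11132e+02 -5.30000e-02]
[[0.5, 0.9], [1.0, 1.0], [0.3, -1.5], [0.7, -0.3], [-1.2, -1.0], [-1.4, -1.2], [1.9, -0.0], [1.3, -0.5], [-0.6, -0.0], [-0.3, -0.1], [1.0, -1.4], [-0.2, -1.3], [1.1, -0.2]]
top 60 [0.617376]
top -60 [0.08445783]
side 60 [0.63885724]
side -60 [0.19315556]
rack top [637.16  189.158   3.374]
[[-0.7, -0.3], [0.1, -1.2], [-0.0, 0.2], [0.5, -0.3], [1.0, 0.8], [-1.1, 1.2], [0.1, -0.0]]
(-50, -10, 136) [202.64408194  28.49950188]
(50, -10, 136) [71.38235766 57.42131596]
(-50, 10, 106) [210.68762742  77.28008141]
(50, 10, 106) [ 80.46664362 106.76007406]
(-50, 10, 136) [212.56992534  45.45740812]
(50, 10, 136) [80.19276866 74.92716152]
(65, 40, 8) [ 74.84685631 235.26294355]
(65, -40, 8) [ 42.49648192 164.91688224]
(-65, 40, 8) [237.51395304 196.00167631]
```

```bash
cat > go.py <<'E'
# usage: go.py x y z jawangle(world heading of tool y; mod pi) -> shares
import sys
from h import *
from scipy.spatial.transform import Rotation as Ro
s=state();R=Ro.from_quat(s["orientation"],scalar_first=True).as_matrix()
x,y,z,a=map(float,sys.argv[1:5])
d=R.T@(np.array([x,y,z])-s["position"])/750
cur=np.arctan2(R[1,1],R[0,1]);w=(a-cur+np.pi/2)%np.pi-np.pi/2
print("t",s["t"],"pos",s["position"].round(1),"jaw",round(cur,4),"F",s["force"].round(1),"j6",s["joint_pos"][5].round(2));print("share",d.round(4),"yaw",round(-w/np.pi,4))
E
python3 go.py 637 189 235 1.803
```

```text
t 0.1 pos [231.9 633.7 230.6] jaw 1.22 F [ 0.9 -0.7 -0.5] j6 -0.04
share [-0.711  -0.3713 -0.0055] yaw -0.1856
```

Request:
drive_tool --targets '[[[-0.711, -0.371, -0.006, -0.1856, 1], [-0.711, -0.371, -0.006, -0.1856, 1], [-0.711, -0.371, -0.006, -0.1856, 1], [-0.711, -0.371, -0.006, -0.1856, 1], [-0.711, -0.371, -0.006, -0.1856, 1], [-0.711, -0.371, -0.006, -0.1856, 1], [-0.711, -0.371, -0.006, -0.1856, 1], [-0.711, -0.371, -0.006, -0.1856, 1], [-0.711, -0.371, -0.006, -0.1856, 1], [-0.711, -0.371, -0.006, -0.1856, 1], [-0.711, -0.371, -0.006, -0.1856, 1], [-0.711, -0.371, -0.006, -0.1856, 1]]]'

```text
t: 1.3
position: [635.6, 190.3, 235.6]
orientation: [-0.0, -0.116, 0.993, 0.0]
force: [0.5, 0.4, -0.7]
opening: 85.0
```

Request:
drive_tool --targets '[[[0, 0, 0.08, 0, 1], [0, 0, 0.15, 0, 1], [0, 0, 0.176, 0, 1], [0, 0, 0.176, 0, 1], [0, 0, 0.176, 0, 1], [0, 0, 0.176, 0, 1]]]'

```text
t: 1.9
position: [635.6, 192.6, 106.6]
orientation: [0.002, -0.116, 0.993, 0.0]
force: [-0.3, -0.3, 0.6]
opening: 85.4
```

```bash
cat > pic.py <<'E'
# pic.py cam x y w h k name
import sys,cv2,numpy as np
from station import *
n=sys.argv[1];x,y,w,h,k=map(int,sys.argv[2:7])
im=cv2.cvtColor(grab_frame(n),cv2.COLOR_RGB2BGR)[y:y+h,x:x+w]
cv2.imwrite(f"pics/{sys.argv[7]}.png",np.clip(cv2.resize(im,None,fx=k,fy=k,interpolation=cv2.INTER_CUBIC)*1.4,0,255).astype(np.uint8))
E
python3 pic.py side 295 110 80 80 7 g1; python3 go.py 637 189 103 1.803
```

```text
t 1.95 pos [635.6 192.5 106.6] jaw 1.8032 F [-0.5  0.7  0.8] j6 -1.55
share [-0.0007 -0.005   0.0048] yaw 0.0001
```

View pics/g1.png

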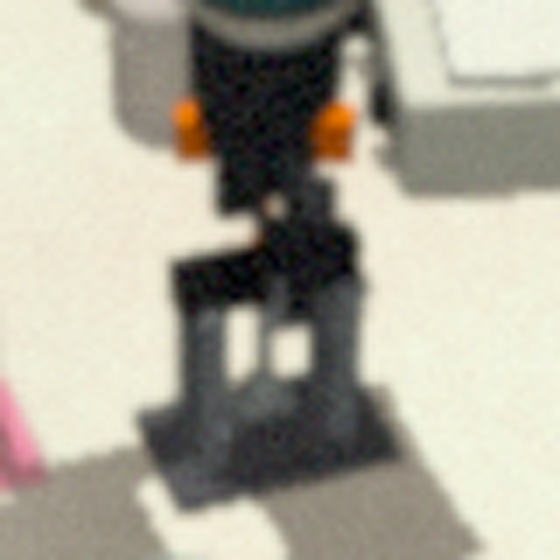

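Fingers straddle the bar, but the near finger looks right of the bar middle. I'll check where it should project.

```bash
python3 - <<'E'
from h import *
q=(635.6,192.5,1.8032-np.pi/2)
f=lambda p,q:((proj("side",place(q,p))[0]-[295,110])*7+3).round(0)
for p in [(x,-s,z) for x in(-11,11) for s in(43,57) for z in(119,150)]: print("near finger",p,f(p,q))
qr=(637.16,189.16,3.374-np.pi)
for x in(-50,-29,29,50): print(x,f((x,-10,136),qr),f((x,-10,110),qr))
E
```

```text
near finger (-11, -43, 119) [273. 326.]
near finger (-11, -43, 150) [274. 279.]
near finger (-11, -57, 119) [282. 344.]
near finger (-11, -57, 150) [284. 297.]
near finger (11, -43, 119) [314. 317.]
near finger (11, -43, 150) [316. 270.]
near finger (11, -57, 119) [323. 334.]
near finger (11, -57, 150) [326. 288.]
-50 [182. 280.] [183. 319.]
-29 [222. 271.] [222. 310.]
29 [329. 247.] [328. 286.]
50 [368. 239.] [366. 278.]
```

Request:
drive_tool --targets '[[[0, -0.005, 0.005, 0, 1], [0, -0.005, 0.005, 0, 1], [0, -0.005, 0.005, 0, -1], [0, -0.005, 0.005, 0, -1], [0, -0.005, 0.005, 0, -1], [0, -0.005, 0.005, 0, -1], [0, -0.005, 0.005, 0, -1], [0, -0.005, 0.005, 0, -1], [0, -0.005, 0.005, 0, -1], [0, -0.005, 0.005, 0, -1], [0, -0.005, 0.005, 0, -1], [0, -0.005, 0.005, 0, -1]]]' --grip_force 60

```text
t: 3.15
position: [635.5, 188.5, 100.2]
orientation: [0.0, -0.116, 0.993, 0.0]
force: [-0.8, 0.6, 2.0]
opening: 19.3
```

```bash
python3 go.py 637 189 103 1.803;python3 -c "
from station import *;s=state();print(s['opening'],s['wrist_torque'])"
```

```text
t 3.15 pos [635.5 188.5 100.2] jaw 1.8031 F [-0.8  0.6  2. ] j6 -1.55
share [-0.0021  0.0001 -0.0038] yaw 0.0
19.34178590524171 [0.06658576 0.02928796 0.00017187]
```

Request:
drive_tool --targets '[[[0, 0, -0.04, 0, -1], [0, 0, -0.08, 0, -1], [0, 0, -0.13, 0, -1], [0, 0, -0.18, 0, -1], [0, 0, -0.18, 0, -1], [0, 0, -0.18, 0, -1]]]'

```text
t: 3.75
position: [635.4, 188.5, 235.0]
orientation: [0.0, -0.116, 0.993, 0.0]
force: [-0.3, -0.6, -2.4]
opening: 19.4
```

```bash
python3 go.py 601.5 -149.8 230 0.818
```

```text
t 3.75 pos [635.4 188.5 235. ] jaw 1.8031 F [-0.3 -0.6 -2.4] j6 -1.55
share [ 0.1479 -0.4285  0.0066] yaw 0.3136
```

Request:
drive_tool --targets '[[[0.148, -0.4285, 0.0, 0.3136, -1], [0.148, -0.4285, 0.0, 0.3136, -1], [0.148, -0.4285, 0.0, 0.3136, -1], [0.148, -0.4285, 0.0, 0.3136, -1], [0.148, -0.4285, 0.0, 0.3136, -1], [0.148, -0.4285, 0.0, 0.3136, -1], [0.148, -0.4285, 0.0, 0.3136, -1], [0.148, -0.4285, 0.0, 0.3136, -1], [0.148, -0.4285, 0.0, 0.3136, -1], [0.148, -0.4285, 0.0, 0.3136, -1], [0.148, -0.4285, 0.0, 0.3136, -1]]]'

```text
t: 4.85
position: [601.5, -148.6, 234.4]
orientation: [-0.0, 0.367, 0.93, 0.0]
force: [0.5, -1.2, -1.4]
opening: 19.3
```

```bash
python3 go.py 601.5 -149.8 205 0.818; python3 pic.py side 295 160 90 100 6 l1; python3 pic.py top 355 120 100 90 6 l1t
```

```text
t 4.85 pos [ 601.5 -148.6  234.4] jaw 0.8198 F [ 0.5 -1.2 -1.4] j6 -1.1
share [-0.0011 -0.0011  0.0392] yaw 0.0006
```

View pics/l1.png

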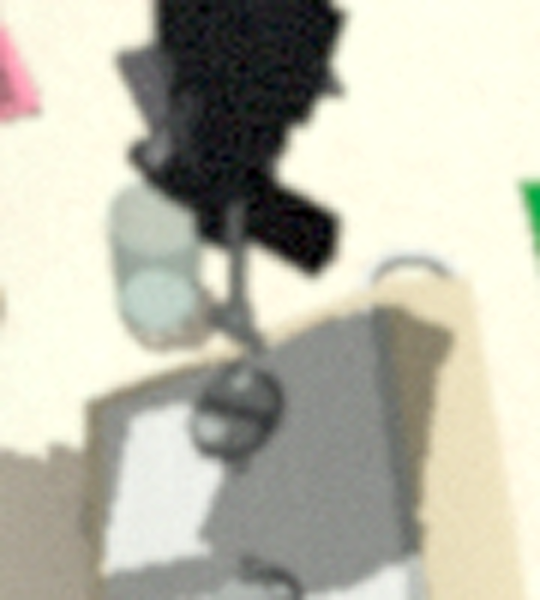

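Blade lower edge runs from about (212,307) to (260,348), with the left screw face centred at (238,408). I'll use the blade to get the camera's offset in the robot frame.

```bash
python3 - <<'E'
from h import *
f=lambda P:((proj("side",P)[0]-[295,160])*6+2.5).round(0)
q=(601.5,-148.6,.8198-np.pi/2)
for p in [(-16,0,154.4),(16,0,154.4),(0,0,176),(-50,0,254),(50,0,240.4),(50,-10,240.4),(50,10,240.4)]: print(p,f(place(q,p)))
L=(624.3,-211.1,-.053)
print("screw",f(place(L,(-26,60,101.6))))
for t in(.55,.63,.7): print(t,f(place(L,slotpt(60,t,-22))),f(place(L,slotpt(60,t,22))))
J=[f(np.array([601.5,-149.8,101.6])+d) for d in((0,0,0),(10,0,0),(0,10,0),(0,0,10))];print(J)
for x in(-110,110): print(f(place(L,(-100,x,45))),f(place(L,(60,x,137))))
E
```

```text
(-16, 0, 154.4) [208. 320.]
(16, 0, 154.4) [261. 351.]
(0, 0, 176) [235. 307.]
(-50, 0, 254) [152. 149.]
(50, 0, 240.4) [327. 268.]
(50, -10, 240.4) [314. 281.]
(50, 10, 240.4) [340. 254.]
screw [233. 403.]
0.55 [199. 397.] [267. 409.]
0.63 [201. 395.] [265. 412.]
0.7 [202. 392.] [264. 415.]
[array([233., 403.]), array([252., 402.]), array([231., 388.]), array([233., 391.])]
[ 95. 768.] [450. 654.]
[ 88. 398.] [397. 277.]
```

View pics/l1t.png

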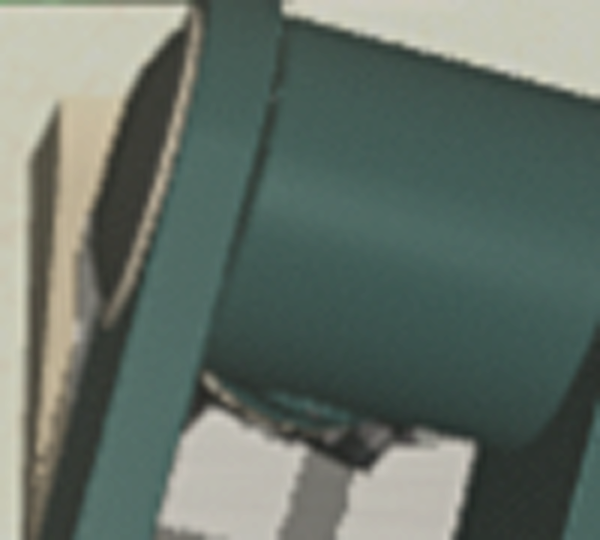

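```bash
cat > plan.py <<'E'
from h import *
LAMP=[624.3,-211.1,-.053]
def pose(C,th,D,lead=0.):
    """TCP x,y,z, jaw heading for screw-face centre C (world), screw angle th, corner depth D (vertical, <0 = hover)"""
    k=LAMP[2];tau=np.arcsin(.5*np.cos(th));m=max(np.tan(tau),1e-3);g=np.arcsin(.5*np.sin(th))
    psi=k-np.arctan2(np.sin(th),np.cos(th)*np.cos(np.pi/6))
    Dr=8-3*np.clip((th-.6)/.9,0,1)             # full-depth engagement fixes hc
    l=min(32,Dr/m);hc=l/2
    w=Dr/2*np.tan(g) if m*32>Dr else (Dr-16*m)*.5*np.tan(g)+m*0
    hd=np.array([np.cos(psi),np.sin(psi)]);nb=np.array([-hd[1],hd[0]])  # nb: 90 deg ccw of heading = uphill side for th>0
    P=np.array(C[:2])+hd*(hc-16)+nb*w
    z=C[2]+m*hc+w*np.tan(g)*1.0-D
    return np.r_[P,z+80.2,psi+lead+np.pi/2]
E
python3 - <<'E'
from plan import *
L=place(LAMP,(-26,60,101.6))[0];R=place(LAMP,(-26,-60,101.6))[0];print(L,R)
for th in(.17,.63,.9,1.2,1.4,1.57): print(th,pose(L,th,8-3*np.clip((th-.6)/.9,0,1)).round(3))
p=pose(L,.63,-5);print("hover",p.round(3))
import os;os.system("python3 go.py %f %f %f %f"%tuple(p))
E
```

```text
t 4.95 pos [ 601.5 -148.8  234.8] jaw 0.8196 F [ 0.7  1.3 -2.9] j6 -1.1
share [0.0085 0.0006 0.0582] yaw 0.0005
[ 601.51501989 -149.80689532  101.6       ] [ 595.15799701 -269.63839477  101.6       ]
0.17 [ 592.936 -147.278  177.829    1.322]
0.63 [ 597.198 -144.094  178.225    0.818]
0.9 [ 6.00021e+02 -1.44511e+02  1.78934e+02  5.49000e-01]
1.2 [ 6.02289e+02 -1.49591e+02  1.79171e+02  2.72000e-01]
1.4 [ 6.02634e+02 -1.49700e+02  1.78468e+02  9.50000e-02]
1.57 [ 6.02952e+02 -1.49882e+02  1.77647e+02 -5.20000e-02]
hover [ 597.198 -144.094  191.125    0.818]
```

Request:
drive_tool --targets '[[[0.0085, 0.0006, 0.058, 0.0005, -1], [0.0085, 0.0006, 0.058, 0.0005, -1], [0.0085, 0.0006, 0.058, 0.0005, -1], [0.0085, 0.0006, 0.058, 0.0005, -1]]]'

```text
t: 5.35
position: [597.7, -145.1, 193.5]
orientation: [0.001, 0.368, 0.93, 0.0]
force: [0.2, -0.9, -1.7]
opening: 19.5
```

```bash
python3 go.py 597.2 -144.1 191.1 0.818; python3 pic.py side 315 195 50 50 12 l2
```

```text
t 5.35 pos [ 597.7 -145.1  193.5] jaw 0.8167 F [ 0.2 -0.9 -1.7] j6 -1.1
share [0.0014 0.0006 0.0032] yaw -0.0004
```

View pics/l2.png

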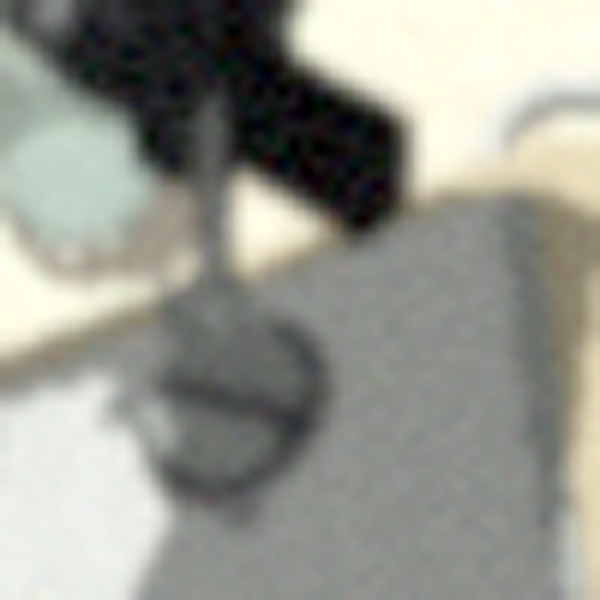

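Slot is visible from (160,383) to (300,420). The blade is grey on grey above it, so I'll average frames, stretch the contrast and overlay the predictions.

```bash
cat > ov.py <<'E'
import sys
from plan import *
def ov(x0,y0,w,h,k,name,lines,N=4):
    im=np.mean([cv2.cvtColor(grab_frame("side"),cv2.COLOR_RGB2GRAY).astype(float) for _ in range(N)],0)[y0:y0+h,x0:x0+w]
    lo,hi=np.percentile(im,[2,75]);a=np.clip((cv2.resize(im,None,fx=k,fy=k,interpolation=cv2.INTER_CUBIC)-lo)/(hi-lo)*255,0,255).astype(np.uint8)
    a=cv2.cvtColor(a,cv2.COLOR_GRAY2BGR);b=a.copy()
    for A,B,c in lines:
        p=[tuple(int(v) for v in (proj("side",X)[0]-[x0,y0])*k+(k-1)/2) for X in(A,B)];cv2.line(b,*p,c,1);print(p)
    cv2.imwrite(f"pics/{name}.png",np.hstack([a,b]))
def blade():
    from scipy.spatial.transform import Rotation as Ro
    s=state();R=Ro.from_quat(s["orientation"],scalar_first=True).as_matrix();q=(*s["position"][:2],np.arctan2(R[1,0],R[0,0]));z=s["position"][2]-80.2
    P=lambda x,zz:place(q,(x,0,z+zz))[0]
    return [(P(-16,0),P(16,0),(0,0,255)),(P(-16,0),P(-16,14),(0,0,255)),(P(16,0),P(16,14),(0,0,255)),(P(0,22),P(0,80),(0,0,255))]
def slot(y,th): return [(place(LAMP,slotpt(y,th,-22))[0],place(LAMP,slotpt(y,th,22))[0],(0,255,0))]
E
python3 -c "
from ov import *
ov(320,210,30,30,13,'l3',blade()+slot(60,.63))"
```

```text
[(217, 212), (107, 145)]
[(217, 212), (219, 175)]
[(107, 145), (108, 107)]
[(163, 119), (168, -45)]
[(110, 205), (250, 243)]
```

View pics/l3.png

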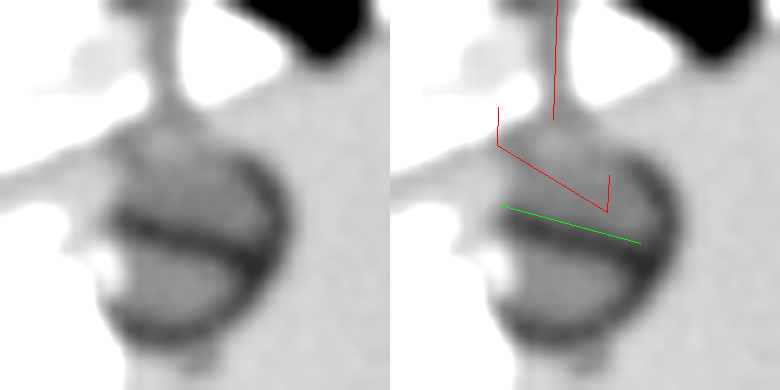

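```bash
python3 - <<'E'
from h import *
q=(597.7,-145.1,.8167-np.pi/2)
f=lambda P:((proj("side",P)[0]-[315,195])*12+5.5).round(0)
for y in(-10,10):
  for z in (86,116): print(y,z,f(place(q,(50,y,193.5-80.2+z))))
E
```

```text
-10 86 [362. 248.]
-10 116 [368. 164.]
10 86 [412. 195.]
10 116 [419. 111.]
```

```bash
cat > to.py <<'E'
import sys,os
from plan import *
C=dict(l=(602.3,-151.6,101.6),r=(596.0,-271.4,101.6))
a=sys.argv;c=np.array(C[a[1]])+[float(a[5]) if len(a)>5 else 0,float(a[6]) if len(a)>6 else 0,0]
p=pose(c,float(a[2]),float(a[3]),float(a[4]) if len(a)>4 else 0);print(p.round(3));sys.stdout.flush()
os.system("python3 go.py %f %f %f %f"%tuple(p))
E
python3 to.py l .65 -2; python3 to.py l .65 8
```

```text
[ 598.179 -145.839  188.111    0.797]
t 5.6 pos [ 597.3 -145.2  192.4] jaw 0.8163 F [-0.3  0.1 -3.1] j6 -1.1
share [-0.0014  0.0002  0.0057] yaw 0.006
[ 598.179 -145.839  178.111    0.797]
t 5.6 pos [ 597.3 -145.2  192.4] jaw 0.8163 F [-0.3  0.1 -3.1] j6 -1.1
share [-0.0014  0.0002  0.019 ] yaw 0.006
```

Request:
drive_tool --targets '[[[-0.0014, 0.0002, 0.005, 0.006, -1], [-0.0014, 0.0002, 0.008, 0.006, -1], [-0.0014, 0.0002, 0.011, 0.006, -1], [-0.0014, 0.0002, 0.012, 0.006, -1], [-0.0014, 0.0002, 0.013, 0.006, -1], [-0.0014, 0.0002, 0.013, 0.006, -1]]]'

```text
t: 6.2
position: [597.9, -145.7, 181.7]
orientation: [-0.0, 0.377, 0.926, -0.0]
force: [-0.2, 0.6, -3.2]
opening: 19.2
```

```bash
python3 to.py l .65 8
```

```text
[ 598.179 -145.839  178.111    0.797]
t 6.2 pos [ 597.9 -145.7  181.7] jaw 0.7975 F [-0.2  0.6 -3.2] j6 -1.08
share [-0.0004  0.0001  0.0048] yaw 0.0
```

Request:
drive_tool --targets '[[[-0.0004, 0.0001, 0.0025, 0, -1], [-0.0004, 0.0001, 0.0048, 0, -1], [-0.0004, 0.0001, 0.0048, 0, -1], [-0.0004, 0.0001, 0.0048, 0, -1]]]'

```text
t: 6.6
position: [598.1, -145.9, 178.1]
orientation: [-0.0, 0.377, 0.926, -0.0]
force: [-0.6, -0.1, -2.7]
opening: 19.6
```

```bash
python3 -c "
from ov import *
ov(320,210,30,30,13,'l4',blade()+slot(60,.65))
s=state();print(s['wrist_torque'])"; for a in ".75 7.7" ".9 7" "1.05 6.5"; do python3 to.py l $a|tail -2; done
```

```text
[(217, 255), (109, 187)]
[(217, 255), (218, 219)]
[(109, 187), (110, 150)]
[(164, 163), (169, 1)]
[(111, 203), (249, 245)]
[0.03861046 0.16330778 0.04046081]
t 6.8 pos [ 598.2 -145.9  178.2] jaw 0.7975 F [-0.1 -0.4 -2.6] j6 -1.08
share [-0.0009  0.001  -0.0002] yaw 0.0323
t 6.8 pos [ 598.2 -145.9  178.2] jaw 0.7975 F [-0.1 -0.4 -2.6] j6 -1.08
share [-0.0029  0.002  -0.001 ] yaw 0.0791
t 6.8 pos [ 598.2 -145.9  178.2] jaw 0.7975 F [-0.1 -0.4 -2.6] j6 -1.08
share [-0.0059  0.002  -0.0015] yaw 0.124
```

View pics/l4.png

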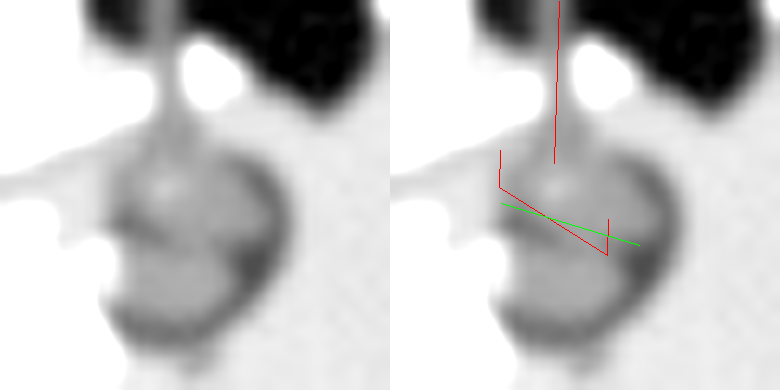

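The blade now hides the slot's middle and there is no contact force, so it is in. I'll turn with some lead.

Request:
drive_tool --targets '[[[-0.0004, 0.0005, 0, 0.025, -1], [-0.0009, 0.001, -0.0002, 0.05, -1], [-0.002, 0.0015, -0.0006, 0.075, -1], [-0.0029, 0.002, -0.001, 0.1, -1], [-0.0029, 0.002, -0.001, 0.11, -1], [-0.0029, 0.002, -0.001, 0.11, -1]]]'

```text
t: 7.4
position: [600.1, -146.1, 178.9]
orientation: [-0.001, 0.531, 0.847, -0.0]
force: [-7.4, 1.2, 2.3]
opening: 19.3
```

```bash
python3 -c "
from station import *
s=state();print(s['wrist_torque'])"; for a in "1.05 6.5" "1.2 6" "1.4 5.4"; do python3 to.py l $a|tail -2; done
```

```text
[0.58560064 1.83098263 0.09682375]
t 7.4 pos [ 600.1 -146.1  178.9] jaw 0.4507 F [-7.4  1.2  2.3] j6 -0.73
share [-0.0036  0.0017 -0.0005] yaw 0.0136
t 7.4 pos [ 600.1 -146.1  178.9] jaw 0.4507 F [-7.4  1.2  2.3] j6 -0.73
share [-0.0081  0.0005 -0.0004] yaw 0.057
t 7.4 pos [ 600.1 -146.1  178.9] jaw 0.4507 F [-7.4  1.2  2.3] j6 -0.73
share [-0.0085  0.0009  0.0007] yaw 0.1131
```

Request:
drive_tool --targets '[[[-0.0015, 0.001, -0.0005, 0.02, -1], [-0.0036, 0.0012, -0.0005, 0.04, -1], [-0.006, 0.0008, -0.0005, 0.06, -1], [-0.0081, 0.0003, -0.0004, 0.085, -1], [-0.0083, 0.0002, 0, 0.115, -1], [-0.0085, 0.0002, 0.0005, 0.145, -1], [-0.0085, 0.0002, 0.0005, 0.145, -1]]]'

```text
t: 8.1
position: [602.9, -152.0, 180.4]
orientation: [-0.0, 0.71, 0.705, -0.0]
force: [-14.4, 2.1, 16.5]
opening: 19.3
```

```bash
python3 -c "
from station import *
s=state();print(s['wrist_torque'])"; for a in "1.4 5.4" "1.57 5 -.1"; do python3 to.py l $a|tail -2; done
```

```text
[0.68651211 3.46576303 0.29821385]
t 8.1 pos [ 602.9 -152.   180.4] jaw -0.0071 F [-14.4   2.1  16.5] j6 -0.28
share [0.0006 0.0006 0.0027] yaw -0.0326
t 8.1 pos [ 602.9 -152.   180.4] jaw -0.0071 F [-14.4   2.1  16.5] j6 -0.28
share [0.0004 0.0011 0.0037] yaw 0.0462
```

Request:
drive_tool --targets '[[[0, -0.002, -0.0012, 0, -1], [0, -0.0025, -0.0012, 0.02, -1], [0, -0.0025, -0.0012, 0.03, -1], [0, -0.0025, -0.0012, 0.03, -1]]]'

```text
t: 8.5
position: [601.2, -151.9, 180.8]
orientation: [-0.0, 0.741, 0.671, -0.0]
force: [-10.5, 2.6, 11.6]
opening: 19.4
```

```bash
python3 -c "
from ov import *
s=state();print(s['wrist_torque'])
ov(320,210,30,30,13,'l5',blade()+slot(60,1.571),2)"; for a in "1.57 5 -.1"; do python3 to.py l $a|tail -2; done
```

```text
[0.76569003 2.80742916 0.20812034]
[(180, 289), (178, 179)]
[(180, 289), (181, 252)]
[(178, 179), (179, 142)]
[(181, 175), (185, 13)]
[(174, 149), (185, 300)]
t 8.6 pos [ 601.2 -151.9  180.9] jaw -0.0978 F [-9.9  2.5 12.8] j6 -0.19
share [0.0006 0.0034 0.0043] yaw 0.0174
```

View pics/l5.png

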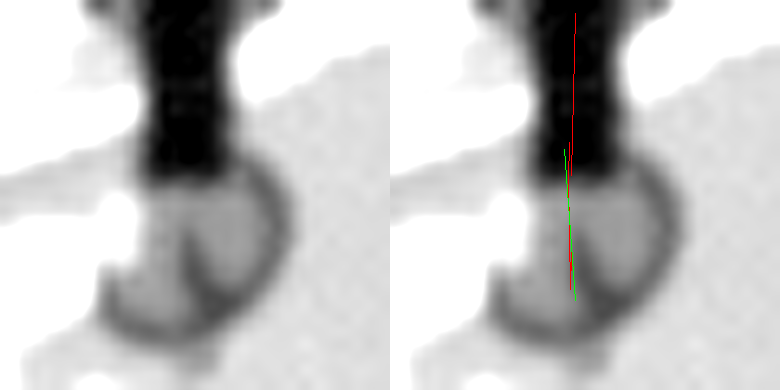

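The dark gap below right shows the slot is not yet level, at about θ 1.35, with the blade leading and something pushing it up the normal. I'll ease downhill and turn on.

Request:
drive_tool --targets '[[[0, -0.002, -0.0007, 0.01, -1], [0, -0.002, -0.0007, 0.02, -1], [0, -0.002, -0.0007, 0.03, -1], [0, -0.002, -0.0007, 0.03, -1]]]'

```text
t: 9.0
position: [599.6, -151.6, 181.0]
orientation: [-0.001, 0.772, 0.636, -0.0]
force: [-11.2, 2.5, 9.2]
opening: 19.0
```

```bash
cat > st.py <<'E'
from station import *
import numpy as np
s=state();q=s['orientation'];print('t',s['t'],'T',s['wrist_torque'].round(3),'F',s['force'].round(1),'pos',s['position'].round(1),'jaw',round(2*np.arctan2(q[2],q[1])-np.pi/2,3),'open',round(s['opening'],1))
E
python3 st.py
```

```text
t 9.0 T [0.562 2.623 0.124] F [-11.2   2.5   9.2] pos [ 599.6 -151.6  181. ] jaw -0.193 open 19.0
```

The torque fell although the blade was turned past level, so it has ridden out onto the face. I'll lift off and measure the slot by code.

Request:
drive_tool --targets '[[[0, 0, -0.03, 0, -1], [0, 0, -0.08, 0, -1], [0, 0, -0.08, 0, -1], [0, 0, -0.08, 0, -1]]]'

```text
t: 9.4
position: [600.6, -151.9, 240.6]
orientation: [0.001, 0.772, 0.636, 0.0]
force: [-0.3, -0.4, -3.4]
opening: 19.3
```

```bash
cat > sl.py <<'E'
from plan import *
def avg(N=4): return np.mean([cv2.cvtColor(grab_frame("side"),cv2.COLOR_RGB2GRAY).astype(np.float32) for _ in range(N)],0).astype(np.float32)
def rect(im,y,cam="side",H=30,k=2):
    """face patch, rows = downhill..., row axis: -u (uphill on top), col axis: lamp -y"""
    a=np.arange(-H,H+.1,1/k);A,B=np.meshgrid(a,a)   # A: col(mm, -y), B: row(mm, downhill)
    P=place(LAMP,np.array([-26,y,101.6])-B.reshape(-1,1)*u+A.reshape(-1,1)*np.array([0,-1,0]))
    m=proj(cam,P).astype(np.float32).reshape(*A.shape,2);return cv2.remap(im,m[...,0],m[...,1],cv2.INTER_CUBIC),A,B
def best(im,y,cam="side"):
    """darkest 9 mm stripe vs flanks: theta, cross offset"""
    out=[]
    for ca in np.arange(-6,6.1,1):
     for cb in np.arange(-6,6.1,1):
      r,A,B=rect_c if 0 else R0
      a,b=A-ca,B-cb;disc=np.hypot(a,b)<18
      for th in np.arange(0,1.7,.04):
        n=-b*-np.sin(th)+a*np.cos(th)   # distance across slot dir (up=cos, right=sin)
        i=disc&(abs(n)<3.5);o=disc&(abs(n)>6.5)&(abs(n)<16)
        out.append((r[o].mean()-r[i].mean()-.5*r[i].std()-.5*r[o].std(),th,ca,cb))
    out.sort(reverse=True);return out[:1]+out[5:20:7]
def run(im,y,cam="side"):
    global R0;R0=rect(im,y,cam);return [tuple(np.round(o,2)) for o in best(im,y,cam)]
if __name__=="__main__":
    for cam in("side","top"):
        im=cv2.cvtColor(cv2.imread(f"pics/{cam}0.png"),cv2.COLOR_BGR2GRAY).astype(np.float32)
        print(cam,"L0",run(im,60,cam),"R0",run(im,-60,cam))
    im=avg();print("now L",run(im,60));cv2.imwrite("pics/rect.png",cv2.resize(rect(im,60)[0].clip(0,255),None,fx=3,fy=3))
E
python3 st.py;time python3 sl.py
```

```text
t 9.4 T [ 0.022 -0.021  0.014] F [-0.3 -0.4 -3.4] pos [ 600.6 -151.9  240.6] jaw -0.192 open 19.3
side L0 [(np.float64(35.57), np.float64(0.64), np.float64(3.0), np.float64(0.0)), (np.float64(35.04), np.float64(0.6), np.float64(3.0), np.float64(0.0)), (np.float64(34.5), np.float64(0.68), np.float64(4.0), np.float64(-1.0)), (np.float64(34.05), np.float64(0.6), np.float64(4.0), np.float64(-2.0))] R0 [(np.float64(29.25), np.float64(0.2), np.float64(2.0), np.float64(0.0)), (np.float64(28.85), np.float64(0.2), np.float64(2.0), np.float64(1.0)), (np.float64(28.56), np.float64(0.24), np.float64(1.0), np.float64(1.0)), (np.float64(28.21), np.float64(0.16), np.float64(1.0), np.float64(3.0))]
top L0 [(np.float64(24.73), np.float64(0.64), np.float64(-3.0), np.float64(2.0)), (np.float64(24.32), np.float64(0.68), np.float64(-3.0), np.float64(2.0)), (np.float64(23.96), np.float64(0.6), np.float64(-1.0), np.float64(-1.0)), (np.float64(23.66), np.float64(0.6), np.float64(0.0), np.float64(-2.0))] R0 [(np.float64(26.6), np.float64(0.2), np.float64(-2.0), np.float64(1.0)), (np.float64(26.04), np.float64(0.2), np.float64(-2.0), np.float64(-1.0)), (np.float64(25.39), np.float64(0.28), np.float64(-2.0), np.float64(0.0)), (np.float64(25.15), np.float64(0.2), np.float64(-3.0), np.float64(3.0))]
now L [(np.float64(12.1), np.float64(1.24), np.float64(-2.0), np.float64(1.0)), (np.float64(11.76), np.float64(1.24), np.float64(-1.0), np.float64(1.0)), (np.float64(11.45), np.float64(1.2), np.float64(-2.0), np.float64(1.0)), (np.float64(11.23), np.float64(1.24), np.float64(-4.0), np.float64(1.0))][ WARN:0@6.385] global loadsave.cpp:1063 imwrite_ Unsupported depth image for selected encoder is fallbacked to CV_8U.

real	0m6.605s
user	0m5.344s
sys	0m0.102s
```

```bash
sed -i 's/8-3\*np.clip/8-2*np.clip/' plan.py; sed -i 's/l=(602.3,-151.6,101.6),r=(596.0,-271.4,101.6)/l=(600.5,-150.5,101.6),r=(594.4,-270.2,101.6)/' to.py; python3 to.py l 1.25 -4;python3 to.py l 1.25 7
```

```text
[ 6.01551e+02 -1.50257e+02  1.88936e+02  2.27000e-01]
t 9.6 pos [ 600.  -151.7  238.6] jaw -0.1921 F [ 0.  -0.3 -2.2] j6 -0.1
share [0.0023 0.0018 0.0662] yaw -0.1335
[ 6.01551e+02 -1.50257e+02  1.77936e+02  2.27000e-01]
t 9.6 pos [ 600.  -151.7  238.6] jaw -0.1921 F [ 0.  -0.3 -2.2] j6 -0.1
share [0.0023 0.0018 0.0809] yaw -0.1335
```

Request:
drive_tool --targets '[[[0.0023, 0.0018, 0.03, -0.05, -1], [0.0023, 0.0018, 0.05, -0.095, -1], [0.0023, 0.0018, 0.06, -0.1335, -1], [0.0023, 0.0018, 0.066, -0.1335, -1], [0.0023, 0.0018, 0.066, -0.1335, -1], [0.0023, 0.0018, 0.07, -0.1335, -1], [0.0023, 0.0018, 0.074, -0.1335, -1], [0.0023, 0.0018, 0.0755, -0.1335, -1], [0.0023, 0.0018, 0.0755, -0.1335, -1]]]'

```text
t: 10.5
position: [602.0, -150.4, 183.3]
orientation: [-0.0, 0.623, 0.783, -0.0]
force: [0.5, 0.3, -2.6]
opening: 18.9
```

```bash
python3 st.py; python3 to.py l 1.25 7
```

```text
t 10.5 T [0.009 0.082 0.003] F [ 0.5  0.3 -2.6] pos [ 602.  -150.4  183.3] jaw 0.227 open 18.9
[ 6.01551e+02 -1.50257e+02  1.77936e+02  2.27000e-01]
t 10.5 pos [ 602.  -150.4  183.3] jaw 0.2267 F [ 0.5  0.3 -2.6] j6 -0.51
share [ 0.0003 -0.0005  0.0071] yaw -0.0002
```

Request:
drive_tool --targets '[[[0.0003, -0.0005, 0.002, 0, -1], [0.0003, -0.0005, 0.004, 0, -1], [0.0003, -0.0005, 0.0055, 0, -1], [0.0003, -0.0005, 0.0071, 0, -1], [0.0003, -0.0005, 0.0071, 0, -1]]]'

```text
t: 11.0
position: [601.5, -150.2, 177.8]
orientation: [-0.0, 0.622, 0.783, -0.0]
force: [0.2, 0.0, -1.8]
opening: 19.4
```

```bash
python3 st.py; for a in "1.35 7" "1.45 6.5" "1.57 6"; do python3 to.py l $a|tail -1;done
```

```text
t 11.0 T [ 0.045  0.022 -0.031] F [ 0.2  0.  -1.8] pos [ 601.5 -150.2  177.8] jaw 0.227 open 19.4
share [-0.0002  0.0003  0.0007] yaw 0.0281
share [-0.0004  0.0005  0.0009] yaw 0.0559
share [-0.0007  0.0008  0.0013] yaw 0.089
```

Request:
drive_tool --targets '[[[-0.0002, 0.0003, 0.0004, 0.028, -1], [-0.0004, 0.0004, 0.0006, 0.056, -1], [-0.0005, 0.0005, 0.0008, 0.08, -1], [-0.0007, 0.0006, 0.0008, 0.1, -1], [-0.0007, 0.0006, 0.0008, 0.115, -1], [-0.0007, 0.0006, 0.0008, 0.115, -1]]]'

```text
t: 11.6
position: [601.7, -150.7, 177.8]
orientation: [-0.0, 0.753, 0.658, -0.0]
force: [-3.8, 0.8, 2.8]
opening: 19.1
```

```bash
python3 st.py; for a in "1.57 6"; do python3 to.py l $a|tail -1;done
```

```text
t 11.6 T [0.164 1.237 0.159] F [-3.8  0.8  2.8] pos [ 601.7 -150.7  177.8] jaw -0.136 open 19.1
share [0.0002 0.0006 0.0014] yaw -0.0266
```

Request:
drive_tool --targets '[[[0, -0.0004, 0, 0.01, -1], [0, -0.0006, 0, 0.02, -1], [0, -0.0006, 0, 0.03, -1], [0, -0.0006, 0, 0.03, -1]]]'

```text
t: 12.0
position: [601.3, -150.6, 177.9]
orientation: [-0.0, 0.783, 0.622, -0.0]
force: [-5.2, 0.5, 3.0]
opening: 19.5
```

```bash
python3 st.py
```

```text
t 12.0 T [0.18  1.333 0.53 ] F [-5.2  0.5  3. ] pos [ 601.3 -150.6  177.9] jaw -0.229 open 19.5
```

Torque rose to 0.53 N m, which points to the stop. I'll unload, lift and measure.

Request:
drive_tool --targets '[[[0, 0, 0, -0.02, -1], [0, 0, 0, -0.03, -1], [0, 0, -0.03, -0.03, -1], [0, 0, -0.08, -0.03, -1], [0, 0, -0.08, -0.03, -1], [0, 0, -0.08, -0.03, -1]]]'

```text
t: 12.6
position: [601.9, -150.7, 238.0]
orientation: [0.001, 0.753, 0.658, 0.0]
force: [0.2, -0.5, -3.1]
opening: 19.6
```

```bash
python3 - <<'E'
import sl
im=sl.avg();print(sl.run(im,60));print(sl.run(im,-60))
E
python3 st.py; python3 to.py r .2 -20;python3 to.py r .2 -3;python3 to.py r .2 8
```

```text
[(np.float64(11.96), np.float64(1.48), np.float64(-6.0), np.float64(-2.0)), (np.float64(11.71), np.float64(1.56), np.float64(-6.0), np.float64(-2.0)), (np.float64(11.35), np.float64(1.48), np.float64(-4.0), np.float64(-2.0)), (np.float64(11.07), np.float64(1.56), np.float64(-6.0), np.float64(-3.0))]
[(np.float64(18.87), np.float64(0.2), np.float64(2.0), np.float64(3.0)), (np.float64(18.48), np.float64(0.24), np.float64(2.0), np.float64(2.0)), (np.float64(17.62), np.float64(0.12), np.float64(2.0), np.float64(3.0)), (np.float64(17.34), np.float64(0.2), np.float64(2.0), np.float64(0.0))]
t 12.8 T [-0.001 -0.054  0.035] F [ 0.2  0.2 -2.2] pos [ 601.3 -150.5  236. ] jaw -0.134 open 19.3
[ 585.98  -267.336  205.84     1.288]
t 12.8 pos [ 601.3 -150.5  236. ] jaw -0.1341 F [ 0.2  0.2 -2.2] j6 -0.15
share [-0.1571  0.0006  0.0402] yaw -0.4526
[ 585.98  -267.336  188.84     1.288]
t 12.8 pos [ 601.3 -150.5  236. ] jaw -0.1341 F [ 0.2  0.2 -2.2] j6 -0.15
share [-0.1571  0.0006  0.0628] yaw -0.4526
[ 585.98  -267.336  177.84     1.288]
t 12.8 pos [ 601.3 -150.5  236. ] jaw -0.1341 F [ 0.2  0.2 -2.2] j6 -0.15
share [-0.1571  0.0007  0.0775] yaw -0.4526
```

Request:
drive_tool --targets '[[[-0.157, 0.0006, 0.0, -0.4526, -1], [-0.157, 0.0006, 0.0, -0.4526, -1], [-0.157, 0.0006, 0.0, -0.4526, -1], [-0.157, 0.0006, 0.0, -0.4526, -1], [-0.157, 0.0006, 0.0, -0.4526, -1], [-0.157, 0.0006, 0.02, -0.4526, -1], [-0.157, 0.0006, 0.03, -0.4526, -1], [-0.157, 0.0006, 0.04, -0.4526, -1], [-0.157, 0.0006, 0.06, -0.4526, -1], [-0.157, 0.0006, 0.06, -0.4526, -1], [-0.157, 0.0006, 0.06, -0.4526, -1]]]'

```text
t: 13.9
position: [586.0, -267.2, 191.1]
orientation: [-0.001, 0.14, 0.99, 0.0]
force: [0.3, 0.1, -2.6]
opening: 19.1
```

```bash
python3 - <<'E'
import sl
im=sl.avg();print("L",sl.run(im,60));print("R",sl.run(im,-60))
E
python3 st.py;python3 to.py r .2 8
```

```text
L [(np.float64(7.93), np.float64(1.64), np.float64(6.0), np.float64(-6.0)), (np.float64(7.51), np.float64(1.48), np.float64(6.0), np.float64(-6.0)), (np.float64(7.09), np.float64(1.48), np.float64(5.0), np.float64(-6.0)), (np.float64(6.69), np.float64(1.68), np.float64(4.0), np.float64(-6.0))]
R [(np.float64(13.33), np.float64(0.2), np.float64(4.0), np.float64(-3.0)), (np.float64(13.15), np.float64(0.16), np.float64(3.0), np.float64(-2.0)), (np.float64(12.98), np.float64(0.24), np.float64(4.0), np.float64(-3.0)), (np.float64(12.88), np.float64(0.2), np.float64(3.0), np.float64(0.0))]
t 14.1 T [ 0.028  0.045 -0.039] F [-0.4 -0.3 -1.2] pos [ 586.4 -267.4  192.5] jaw 1.286 open 19.4
[ 585.98  -267.336  177.84     1.288]
t 14.1 pos [ 586.4 -267.4  192.5] jaw 1.2857 F [-0.4 -0.3 -1.2] j6 -1.75
share [ 0.0006 -0.0001  0.0196] yaw -0.0007
```

Request:
drive_tool --targets '[[[0.0006, 0, 0.005, 0, -1], [0.0006, 0, 0.008, 0, -1], [0.0006, 0, 0.01, 0, -1], [0.0006, 0, 0.012, 0, -1], [0.0006, 0, 0.013, 0, -1], [0.0006, 0, 0.013, 0, -1]]]'

```text
t: 14.7
position: [585.9, -267.2, 182.6]
orientation: [-0.0, 0.141, 0.99, 0.0]
force: [-0.3, -0.3, -2.4]
opening: 19.2
```

```bash
python3 st.py;python3 to.py r .2 8|tail -1
```

```text
t 14.7 T [ 0.05  -0.011  0.01 ] F [-0.3 -0.3 -2.4] pos [ 585.9 -267.2  182.6] jaw 1.288 open 19.2
share [-0.0001 -0.0001  0.0063] yaw -0.0
```

Request:
drive_tool --targets '[[[0, 0, 0.002, 0, -1], [0, 0, 0.004, 0, -1], [0, 0, 0.0063, 0, -1], [0, 0, 0.0063, 0, -1]]]'

```text
t: 15.1
position: [585.9, -267.2, 177.6]
orientation: [-0.0, 0.141, 0.99, 0.0]
force: [-0.2, -0.3, -2.2]
opening: 19.1
```

```bash
python3 st.py; for a in ".35 8" ".5 8" ".7 7.8" ".9 7.3"; do python3 to.py r $a|tail -1;done
```

```text
t 15.1 T [-0.043 -0.025 -0.028] F [-0.2 -0.3 -2.2] pos [ 585.9 -267.2  177.6] jaw 1.288 open 19.1
share [-0.0011  0.0021 -0.0004] yaw 0.0538
share [-0.0026  0.004  -0.0006] yaw 0.1059
share [-0.0054  0.0054 -0.001 ] yaw 0.1724
share [-0.0087  0.0052 -0.0017] yaw 0.2351
```

Request:
drive_tool --targets '[[[-0.0006, 0.001, -0.0002, 0.027, -1], [-0.0011, 0.0021, -0.0004, 0.054, -1], [-0.0018, 0.003, -0.0005, 0.08, -1], [-0.0026, 0.004, -0.0006, 0.106, -1], [-0.004, 0.0048, -0.0008, 0.14, -1], [-0.0054, 0.0054, -0.001, 0.172, -1], [-0.0054, 0.0054, -0.001, 0.2, -1], [-0.0054, 0.0054, -0.001, 0.2, -1]]]'

```text
t: 15.9
position: [590.8, -264.5, 178.8]
orientation: [-0.0, 0.441, 0.898, -0.0]
force: [-2.4, 0.0, -0.2]
opening: 19.7
```

```bash
python3 st.py; for a in ".7 8" ".9 7.3" "1.05 7" "1.2 7" "1.35 7"; do python3 to.py r $a|tail -1;done
```

```text
t 15.9 T [0.148 0.702 0.021] F [-2.4  0.  -0.2] pos [ 590.8 -264.5  178.8] jaw 0.658 open 19.7
share [-0.      0.0001  0.0009] yaw -0.0281
share [-0.0028  0.0019 -0.    ] yaw 0.0347
share [-0.0064  0.0021 -0.0004] yaw 0.0796
share [-0.0094  0.0004  0.0007] yaw 0.1229
share [-0.0098  0.0006  0.0021] yaw 0.1652
```

Request:
drive_tool --targets '[[[-0.0007, 0.0005, 0.0004, 0.02, -1], [-0.0014, 0.001, 0.0004, 0.04, -1], [-0.002, 0.0015, 0.0002, 0.06, -1], [-0.0028, 0.0019, 0, 0.085, -1], [-0.0028, 0.0019, 0, 0.085, -1]]]'

```text
t: 16.4
position: [592.9, -264.9, 179.2]
orientation: [-0.001, 0.556, 0.831, 0.0]
force: [-7.3, 4.5, 5.0]
opening: 19.6
```

```bash
python3 st.py; for a in ".9 7.3" "1.05 7" "1.2 7" "1.35 7"; do python3 to.py r $a|tail -1;done;  python3 - <<'E'
import sl
im=sl.avg(3);print("L",sl.run(im,60));print("R",sl.run(im,-60))
E
```

```text
t 16.4 T [1.126 1.93  0.05 ] F [-7.3  4.5  5. ] pos [ 592.9 -264.9  179.2] jaw 0.393 open 19.6
share [-0.0007  0.0002  0.0006] yaw -0.0498
share [-0.0041  0.0013  0.0002] yaw -0.0049
share [-0.0075  0.0004  0.0013] yaw 0.0385
share [-0.0078  0.0008  0.0026] yaw 0.0808
L [(np.float64(-0.4), np.float64(1.68), np.float64(3.0), np.float64(6.0)), (np.float64(-0.51), np.float64(1.68), np.float64(2.0), np.float64(5.0)), (np.float64(-0.59), np.float64(1.64), np.float64(3.0), np.float64(5.0)), (np.float64(-0.65), np.float64(1.68), np.float64(0.0), np.float64(6.0))]
R [(np.float64(3.8), np.float64(0.24), np.float64(4.0), np.float64(-2.0)), (np.float64(3.39), np.float64(0.2), np.float64(3.0), np.float64(-1.0)), (np.float64(3.26), np.float64(0.28), np.float64(4.0), np.float64(-3.0)), (np.float64(3.06), np.float64(0.16), np.float64(3.0), np.float64(-2.0))]
```

Request:
drive_tool --targets '[[[0, 0, 0, -0.02, -1], [0, 0, -0.03, -0.02, -1], [0, 0, -0.08, -0.02, -1], [0, 0, -0.08, -0.02, -1], [0, 0, -0.08, -0.02, -1]]]'

```text
t: 17.05
position: [593.7, -265.4, 239.3]
orientation: [0.001, 0.528, 0.849, 0.0]
force: [0.0, 0.8, -3.4]
opening: 19.3
```

```bash
python3 st.py; python3 - <<'E'
import sl,numpy as np,cv2
im=sl.avg(4);print("L",sl.run(im,60));print("R",sl.run(im,-60))
A=np.hstack([cv2.resize(sl.rect(im,y)[0],None,fx=3,fy=3) for y in(60,-60)])
cv2.imwrite("pics/rects.png",np.clip((A-40)*1.5,0,255).astype(np.uint8))
E
```

```text
t 17.05 T [ 0.009 -0.021  0.015] F [ 0.   0.8 -3.4] pos [ 593.7 -265.4  239.3] jaw 0.457 open 19.3
L [(np.float64(0.11), np.float64(0.64), np.float64(-6.0), np.float64(-6.0)), (np.float64(-0.01), np.float64(0.52), np.float64(-6.0), np.float64(-6.0)), (np.float64(-0.29), np.float64(0.8), np.float64(-6.0), np.float64(-6.0)), (np.float64(-0.49), np.float64(0.68), np.float64(-5.0), np.float64(-6.0))]
R [(np.float64(2.24), np.float64(0.32), np.float64(4.0), np.float64(-6.0)), (np.float64(1.48), np.float64(0.28), np.float64(3.0), np.float64(-6.0)), (np.float64(1.27), np.float64(1.56), np.float64(4.0), np.float64(1.0)), (np.float64(1.17), np.float64(0.2), np.float64(4.0), np.float64(-6.0))]
```

View pics/rects.png

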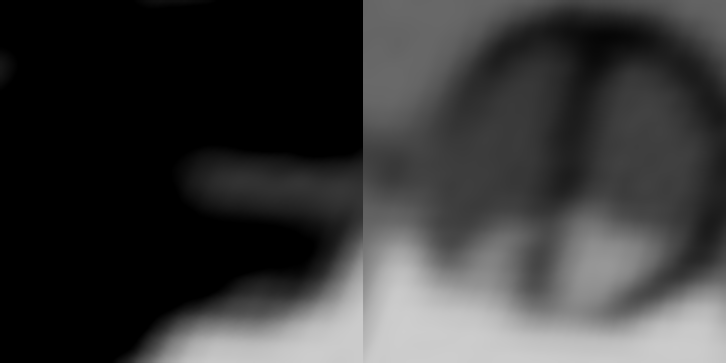

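The right slot is still at about 0.2, centred about 3–4 mm toward −y in the side view. The left slot looks level. I've now viewed 12 pictures, so from here I measure by code only. First I'll check the key for tilt in the grip by lining its bar up across the side view.

```bash
python3 go.py 588 -268 238 1.268
```

```text
t 17.25 pos [ 593.1 -265.1  237.2] jaw 0.4561 F [-0.2 -0.2 -3.2] j6 -0.92
share [-0.0005 -0.0078 -0.0011] yaw -0.2584
```

Request:
drive_tool --targets '[[[-0.0005, -0.0078, 0, -0.2584, -1], [-0.0005, -0.0078, 0, -0.2584, -1], [-0.0005, -0.0078, 0, -0.2584, -1], [-0.0005, -0.0078, 0, -0.2584, -1], [-0.0005, -0.0078, 0, -0.2584, -1], [-0.0005, -0.0078, 0, -0.2584, -1], [-0.0005, -0.0078, 0, -0.2584, -1], [-0.0005, -0.0078, 0, -0.2584, -1]]]'

```text
t: 18.05
position: [588.2, -268.1, 238.1]
orientation: [-0.0, 0.152, 0.988, 0.0]
force: [-0.2, 0.0, -2.5]
opening: 19.3
```

```bash
cat > bar.py <<'E'
from ov import *
import sl
s=state();z=s["position"][2]-80.2
from scipy.spatial.transform import Rotation as Ro
R=Ro.from_quat(s["orientation"],scalar_first=True).as_matrix();q=(*s["position"][:2],np.arctan2(R[1,0],R[0,0]))
if np.cos(q[2])<0: q=(q[0],q[1],q[2]+np.pi)
im=sl.avg(6)
for x in(-50,-40,-30,-20,20,30,40,50):
    print(x,"low near",proj("side",place(q,(x,-10,z+86)))[0].round(1),"top far",proj("side",place(q,(x,10,z+116)))[0].round(1))
print("blade",[proj("side",place(q,(x,0,z)))[0].round(1).tolist() for x in(-16,0,16)],"shaft",[proj("side",place(q,(0,0,z+h)))[0].round(1).tolist() for h in(30,60)])
c=proj("side",place(q,(0,0,z+50)))[0].astype(int);x0,y0=c[0]-24,c[1]-26
np.set_printoptions(linewidth=250);print("cols from",x0)
for r in range(y0,y0+50): print(r,' '.join(f"{int(v):3d}" for v in im[r,x0:x0+48]))
E
python3 bar.py
```

```text
-50 low near [314.2 229.8] top far [315.8 216.4]
-40 low near [318.1 230.5] top far [319.7 217. ]
-30 low near [321.9 231.1] top far [323.6 217.7]
-20 low near [325.8 231.8] top far [327.5 218.3]
20 low near [341.4 234.5] top far [343.2 221. ]
30 low near [345.3 235.2] top far [347.2 221.7]
40 low near [349.2 235.9] top far [351.2 222.3]
50 low near [353.2 236.6] top far [355.2 223. ]
blade [[327.9, 248.2], [333.7, 249.2], [339.5, 250.3]] shaft [[333.9, 242.8], [334.1, 236.1]]
cols from 310
212 187 187 187 184 170 140 134 143 148 151 151 151 151 148 138 107  57  25  19  21  19  22  23  22  19  21  23  15  16  21  24  52 108 156 172 173 169 166 164 163 164 167 170 169 171 170 163 146
213 187 188 188 186 177 153 130 132 142 146 149 149 147 144 134 104  62  28  22  23  28  30  29  25  24  23  15  18  18  21  27  59 117 157 166 165 164 164 166 168 170 172 173 174 173 172 162 146
214 187 187 187 187 183 168 137 125 135 140 142 141 138 138 133 107  74  39  21  22  34  41  40  37  28  24  18  18  16  19  35  76 127 156 163 165 169 169 171 173 172 174 175 174 174 171 162 147
215 187 187 186 
[... 8495 characters left out ...]
 158 141 135 137 135 135 132 120  96  82  79  75  71  58  59  84 103 107 106 106 107 105 106 106 106 106 107 106
259 108 103 104 107 110 112 109 110 116 142 167 173 174 174 175 175 175 176 175 166 150 136 132 132 131 129 123 108  86  78  75  74  71  60  52  74 101 106 106 107 107 105 106 108 107 105 106 106
260 106 104 104 107 109 109 110 111 126 152 171 173 173 174 175 175 176 175 173 161 139 126 123 122 118 113 105  87  75  68  66  62  61  52  50  73 100 106 106 106 106 106 106 107 107 106 107 107
261 106 104 105 108 108 110 110 117 138 163 172 174 173 174 175 175 175 174 169 150 122 107  98  99  89  82  77  67  60  59  57  54  52  43  46  73  99 106 105 105 106 106 105 106 107 105 105 106
```

The key has swivelled about 3° (blade about 5.5 mm back along its width), and the short central engagement slipped out of the right slot. New scheme: keep the shaft axis on the screw axis with the uphill blade corner 16 mm out as a crank, compensating for the tilt.

```bash
cat > plan2.py <<'E'
from plan import LAMP,np
import sys,os
C=dict(l=(600.5,-150.5,101.6),r=(594.4,-270.4,101.6));TILT=5.5
def pose(c,th,D,lead=0):
    m=np.tan(np.arcsin(.5*np.cos(th)));g=np.arcsin(.5*np.sin(th));psi=LAMP[2]-np.arctan2(np.sin(th),np.cos(th)*np.cos(np.pi/6))
    w=D/2*np.tan(g) if 32*m>D else (D-16*m)/2*np.tan(g)
    q=psi+lead;hd=np.array([np.cos(q),np.sin(q)]);nb=np.array([-hd[1],hd[0]])
    return np.r_[np.array(c[:2])+hd*TILT+nb*w,c[2]+16*m+w*np.tan(g)-D+80.2,q+np.pi/2]
a=sys.argv;p=pose(C[a[1]],*map(float,a[2:]));print(a[2:],p.round(2),flush=True);os.system("python3 go.py %f %f %f %f|tail -1"%tuple(p))
E
for a in ".22 -4" ".22 7.5"; do python3 plan2.py r $a;done
```

```text
['.22', '-4'] [ 599.58 -272.26  194.72    1.27]
share [-0.016  -0.0007  0.0585] yaw 0.0005
['.22', '7.5'] [ 599.77 -271.66  183.29    1.27]
share [-0.016   0.0001  0.0738] yaw 0.0005
```

Request:
drive_tool --targets '[[[-0.016, 0, 0.03, 0, -1], [-0.016, 0, 0.055, 0, -1], [-0.016, 0, 0.058, 0, -1], [-0.016, 0, 0.061, 0, -1], [-0.016, 0, 0.064, 0, -1], [-0.016, 0, 0.0665, 0, -1], [-0.016, 0, 0.0665, 0, -1]]]'

```text
t: 19.05
position: [599.7, -271.8, 189.2]
orientation: [0.0, 0.151, 0.988, -0.0]
force: [-0.6, 0.6, -1.6]
opening: 19.3
```

```bash
python3 st.py;python3 plan2.py r .22 7.5
```

```text
t 19.05 T [-0.041  0.01  -0.04 ] F [-0.6  0.6 -1.6] pos [ 599.7 -271.8  189.2] jaw 1.267 open 19.3
['.22', '7.5'] [ 599.77 -271.66  183.29    1.27]
share [0.     0.0002 0.0079] yaw 0.0006
```

Request:
drive_tool --targets '[[[0, 0, 0.002, 0, -1], [0, 0, 0.004, 0, -1], [0, 0, 0.006, 0, -1], [0, 0, 0.0079, 0, -1], [0, 0, 0.0079, 0, -1]]]'

```text
t: 19.55
position: [599.7, -271.7, 182.6]
orientation: [-0.0, 0.151, 0.988, 0.0]
force: [1.0, 1.0, -2.0]
opening: 19.6
```

```bash
python3 st.py;for a in ".3 7.5 -.12" ".4 7.5 -.12" ".55 7.5 -.12"; do python3 plan2.py r $a;done
```

```text
t 19.55 T [ 0.104 -0.031  0.015] F [ 1.  1. -2.] pos [ 599.7 -271.7  182.6] jaw 1.267 open 19.6
['.3', '7.5', '-.12'] [ 599.46 -272.63  183.08    1.05]
share [-0.     -0.0013 -0.0006] yaw 0.0676
['.4', '7.5', '-.12'] [ 599.29 -273.02  182.75    0.94]
share [ 0.     -0.0019 -0.0002] yaw 0.103
['.55', '7.5', '-.12'] [ 599.   -273.59  182.11    0.78]
share [ 0.0002 -0.0027  0.0007] yaw 0.1545
```

Request:
drive_tool --targets '[[[0, -0.0006, -0.0003, 0.03, -1], [0, -0.0013, -0.0005, 0.068, -1], [0, -0.0019, 0, 0.103, -1], [0, -0.0019, 0, 0.103, -1]]]'

```text
t: 19.95
position: [599.9, -272.0, 182.6]
orientation: [0.0, 0.31, 0.951, 0.001]
force: [4.2, 7.3, -4.0]
opening: 19.8
```

```bash
python3 st.py;for a in ".55 7.5 -.12" ".7 7.5 -.12" ".85 7.5 -.12"; do python3 plan2.py r $a;done
```

```text
t 19.95 T [ 1.797 -1.15   0.079] F [ 4.2  7.3 -4. ] pos [ 599.9 -272.   182.6] jaw 0.94 open 19.8
['.55', '7.5', '-.12'] [ 599.   -273.59  182.11    0.78]
share [-0.0003 -0.0025  0.0006] yaw 0.0504
['.7', '7.5', '-.12'] [ 598.66 -274.11  181.36    0.63]
share [-0.0004 -0.0033  0.0016] yaw 0.0999
['.85', '7.5', '-.12'] [ 5.9828e+02 -2.7459e+02  1.8051e+02  4.8000e-01]
share [-0.0003 -0.0041  0.0028] yaw 0.1473
```

The lateral reaction of about 8 N matches the crank load expected from the screw friction, so I'll continue.

Request:
drive_tool --targets '[[[0, -0.0012, 0.0002, 0.025, -1], [0, -0.0025, 0.0004, 0.05, -1], [0, -0.003, 0.001, 0.075, -1], [0, -0.0033, 0.0014, 0.1, -1], [0, -0.0037, 0.002, 0.125, -1], [0, -0.0041, 0.0026, 0.147, -1], [0, -0.0041, 0.0026, 0.147, -1]]]'

```text
t: 20.65
position: [598.3, -274.7, 181.6]
orientation: [0.0, 0.519, 0.855, 0.001]
force: [4.2, 6.3, 1.0]
opening: 19.3
```

```bash
python3 st.py;for a in ".85 7.5 -.12" "1 7.5 -.12" "1.15 7.2 -.12" "1.3 6.8 -.12"; do python3 plan2.py r $a;done
```

```text
t 20.65 T [ 1.708 -0.938  0.053] F [4.2 6.3 1. ] pos [ 598.3 -274.7  181.6] jaw 0.48 open 19.3
['.85', '7.5', '-.12'] [ 5.9828e+02 -2.7459e+02  1.8051e+02  4.8000e-01]
share [0.0001 0.     0.0015] yaw 0.0008
['1', '7.5', '-.12'] [ 5.9785e+02 -2.7502e+02  1.7960e+02  3.3000e-01]
share [-0.0001 -0.0008  0.0027] yaw 0.0463
['1.15', '7.2', '-.12'] [ 5.9645e+02 -2.7560e+02  1.7845e+02  2.0000e-01]
share [ 0.     -0.0028  0.0042] yaw 0.0901
['1.3', '6.8', '-.12'] [ 5.9602e+02 -2.7581e+02  1.7786e+02  6.0000e-02]
share [ 0.0001 -0.0034  0.005 ] yaw 0.1327
```

Request:
drive_tool --targets '[[[0, -0.0004, 0.0013, 0.023, -1], [0, -0.0008, 0.0022, 0.046, -1], [0, -0.0018, 0.003, 0.068, -1], [0, -0.0026, 0.0036, 0.09, -1], [0, -0.003, 0.004, 0.11, -1], [0, -0.0034, 0.0045, 0.132, -1], [0, -0.0034, 0.0045, 0.132, -1]]]'

```text
t: 21.35
position: [596.0, -276.7, 180.1]
orientation: [0.001, 0.684, 0.73, 0.001]
force: [-2.1, 4.0, 13.4]
opening: 19.5
```

```bash
python3 st.py;for a in "1.3 6.8 -.12" "1.45 6.2 -.12" "1.57 5.7 -.12"; do python3 plan2.py r $a;done
```

```text
t 21.35 T [1.158 0.391 0.18 ] F [-2.1  4.  13.4] pos [ 596.  -276.7  180.1] jaw 0.065 open 19.5
['1.3', '6.8', '-.12'] [ 5.9602e+02 -2.7581e+02  1.7786e+02  6.0000e-02]
share [0.0011 0.0001 0.0029] yaw 0.0006
['1.45', '6.2', '-.12'] [ 5.9552e+02 -2.7599e+02  1.7742e+02 -7.0000e-02]
share [ 0.0009 -0.0005  0.0035] yaw 0.0424
['1.57', '5.7', '-.12'] [ 5.9508e+02 -2.7610e+02  1.7706e+02 -1.7000e-01]
share [ 0.0008 -0.0011  0.004 ] yaw 0.0755
```

Request:
drive_tool --targets '[[[0, 0, 0, -0.03, -1], [0, 0, -0.03, -0.03, -1], [0, 0, -0.08, -0.03, -1], [0, 0, -0.08, -0.03, -1], [0, 0, -0.08, -0.03, -1]]]'

```text
t: 21.85
position: [595.5, -276.9, 238.2]
orientation: [0.001, 0.648, 0.762, 0.0]
force: [-0.0, -0.2, -3.3]
opening: 18.8
```

```bash
python3 st.py; python3 - <<'E'
import sl
im=sl.avg(6);print("R",sl.run(im,-60));print("L",sl.run(im,60)[:2])
E
python3 bar.py | head -9; python3 bar.py | sed -n 30,62p
```

```text
t 21.85 T [0.046 0.013 0.012] F [-0.  -0.2 -3.3] pos [ 595.5 -276.9  238.2] jaw 0.161 open 18.8
R [(np.float64(24.27), np.float64(1.36), np.float64(6.0), np.float64(-3.0)), (np.float64(23.93), np.float64(1.32), np.float64(6.0), np.float64(-3.0)), (np.float64(23.64), np.float64(1.44), np.float64(6.0), np.float64(-3.0)), (np.float64(23.34), np.float64(1.44), np.float64(5.0), np.float64(-3.0))]
L [(np.float64(1.24), np.float64(0.52), np.float64(-1.0), np.float64(5.0)), (np.float64(1.2), np.float64(0.52), np.float64(-2.0), np.float64(6.0))]
-50 low near [328.4 218.7] top far [336.1 209.8]
-40 low near [329.4 221.6] top far [337.2 212.8]
-30 low near [330.4 224.6] top far [338.2 215.7]
-20 low near [331.5 227.6] top far [339.4 218.7]
20 low near [335.7 240.1] top far [343.9 231.2]
30 low near [336.8 243.3] top far [345.1 234.4]
40 low near [338.  246.5] top far [346.3 237.7]
50 low near [339.1 249.9] top far [347.5 241. ]
blade [[334.9, 247.2], [336.5, 252.0], [338.2, 256.9]] shaft [[336.8, 245.6], [337.1, 239.0]]
234 174 175 176 176 175 174 175 176 177 178 177 176 174 164 131  80  41  28
[... 5381 characters left out ...]
108 107 107 107 107 107 108 107
262 108 110 111 111 111 108 113 128 153 170 173 176 176 176 174 163 141 139 142 141 138 126  98  69  59  70  78  80  80  78  67  57  75 101 108 106 107 107 108 107 108 107 106 106 107 107 108 108
263 109 111 110 111 109 110 117 141 165 173 175 175 176 176 174 162 140 138 141 143 140 134 112  78  55  64  75  80  80  77  68  59  77 102 107 106 106 108 106 106 108 108 105 107 107 106 107 108
264 109 111 111 111 108 112 128 154 171 174 175 176 176 176 174 161 138 136 139 141 141 137 122  82  52  55  71  78  79  72  62  63  85 103 107 107 107 107 108 107 107 108 106 106 106 106 107 107Exception ignored on flushing sys.stdout:
BrokenPipeError: [Errno 32] Broken pipe
```

```bash
for a in "1.34 -4" "1.34 2" "1.34 6.5"; do python3 plan2.py r $a;done;python3 st.py
```

```text
['1.34', '-4'] [ 5.9411e+02 -2.7600e+02  1.8702e+02  1.5000e-01]
share [ 0.0013 -0.0014  0.0674] yaw 0.0043
['1.34', '2'] [ 5.9576e+02 -2.7576e+02  1.8195e+02  1.5000e-01]
share [0.0013 0.0009 0.0742] yaw 0.0043
['1.34', '6.5'] [ 5.9649e+02 -2.7565e+02  1.7787e+02  1.5000e-01]
share [0.0013 0.0019 0.0796] yaw 0.0043
t 22.75 T [-0.028  0.029 -0.004] F [ 0.2 -0.6 -2.5] pos [ 595.3 -276.8  237.6] jaw 0.161 open 19.7
```

Request:
drive_tool --targets '[[[0.0013, 0.0016, 0.03, 0.0043, -1], [0.0013, 0.0016, 0.06, 0.0043, -1], [0.0013, 0.0016, 0.068, 0.0043, -1], [0.0013, 0.0016, 0.071, 0.0043, -1], [0.0013, 0.0016, 0.0735, 0.0043, -1], [0.0013, 0.0016, 0.0755, 0.0043, -1], [0.0013, 0.0016, 0.0755, 0.0043, -1]]]'

```text
t: 23.45
position: [596.4, -275.8, 181.6]
orientation: [0.0, 0.653, 0.757, 0.0]
force: [-0.3, 1.0, -1.2]
opening: 19.6
```

```bash
python3 st.py;for a in  "1.34 6.5"; do python3 plan2.py r $a;done
```

```text
t 23.45 T [-0.026  0.021  0.017] F [-0.3  1.  -1.2] pos [ 596.4 -275.8  181.6] jaw 0.148 open 19.6
['1.34', '6.5'] [ 5.9649e+02 -2.7565e+02  1.7787e+02  1.5000e-01]
share [0.0001 0.0001 0.005 ] yaw -0.0
```

Request:
drive_tool --targets '[[[0, 0, 0.002, 0, -1], [0, 0, 0.0035, 0, -1], [0, 0, 0.005, 0, -1], [0, 0, 0.005, 0, -1]]]'

```text
t: 23.85
position: [596.6, -275.7, 177.8]
orientation: [0.001, 0.653, 0.757, 0.0]
force: [0.2, -0.1, 5.0]
opening: 19.2
```

```bash
python3 st.py;for a in  "1.57 6" "1.57 6 -.1"; do python3 plan2.py r $a;done
```

```text
t 23.85 T [ 0.051 -0.112  0.147] F [ 0.2 -0.1  5. ] pos [ 596.6 -275.7  177.8] jaw 0.148 open 19.2
['1.57', '6'] [ 5.9584e+02 -2.7598e+02  1.7681e+02 -5.0000e-02]
share [-0.0003 -0.001   0.0013] yaw 0.0637
['1.57', '6', '-.1'] [ 5.9528e+02 -2.7610e+02  1.7681e+02 -1.5000e-01]
share [-0.0003 -0.0018  0.0013] yaw 0.0956
```

Request:
drive_tool --targets '[[[0, -0.0004, -0.0006, 0.02, -1], [0, -0.0008, -0.0006, 0.04, -1], [0, -0.0012, -0.0004, 0.06, -1], [0, -0.0014, -0.0003, 0.08, -1], [0, -0.0016, -0.0003, 0.095, -1], [0, -0.0016, -0.0003, 0.095, -1]]]'

```text
t: 24.45
position: [594.9, -275.8, 177.5]
orientation: [-0.0, 0.759, 0.652, -0.0]
force: [-2.3, 0.5, 2.3]
opening: 18.9
```

```bash
python3 st.py
```

```text
t 24.45 T [0.131 0.706 0.173] F [-2.3  0.5  2.3] pos [ 594.9 -275.8  177.5] jaw -0.151 open 18.9
```

Request:
drive_tool --targets '[[[0, -0.0003, 0, 0.012, -1], [0, -0.0004, 0, 0.024, -1], [0, -0.0004, 0, 0.034, -1], [0, -0.0004, 0, 0.034, -1]]]'

```text
t: 24.85
position: [594.4, -275.7, 177.6]
orientation: [-0.0, 0.792, 0.611, -0.0]
force: [-5.7, 1.0, 5.3]
opening: 19.4
```

```bash
python3 st.py
```

```text
t 24.85 T [0.34  1.29  0.742] F [-5.7  1.   5.3] pos [ 594.4 -275.7  177.6] jaw -0.256 open 19.4
```

Torque rose to 0.74 N m against the stop. I'll unload, lift and head back to the rack.

Request:
drive_tool --targets '[[[0, 0, 0, -0.02, -1], [0, 0, 0, -0.03, -1], [0, 0, -0.03, -0.03, -1], [0, 0, -0.08, -0.03, -1], [0, 0, -0.085, -0.03, -1], [0, 0, -0.085, -0.03, -1]]]'

```text
t: 25.45
position: [595.1, -275.9, 241.9]
orientation: [0.001, 0.762, 0.648, 0.0]
force: [1.3, -0.6, -2.8]
opening: 19.5
```

```bash
python3 st.py;python3 - <<'E'
import sl
im=sl.avg(4);print("R",sl.run(im,-60))
E
python3 go.py 635.5 188.5 245 1.803
```

```text
t 25.45 T [-0.028  0.013 -0.012] F [ 1.3 -0.6 -2.8] pos [ 595.1 -275.9  241.9] jaw -0.162 open 19.5
R [(np.float64(3.09), np.float64(1.4), np.float64(-6.0), np.float64(-1.0)), (np.float64(2.55), np.float64(1.36), np.float64(-5.0), np.float64(-2.0)), (np.float64(2.38), np.float64(1.32), np.float64(-6.0), np.float64(-1.0)), (np.float64(1.97), np.float64(1.48), np.float64(-6.0), np.float64(-1.0))]
t 25.65 pos [ 594.5 -275.6  239.4] jaw -0.1629 F [ 1.  -0.  -2.4] j6 -0.31
share [ 0.6195 -0.0464 -0.0069] yaw 0.3742
```

Request:
drive_tool --targets '[[[0.62, -0.0464, -0.007, -0.6258, -1], [0.62, -0.0464, -0.007, -0.6258, -1], [0.62, -0.0464, -0.007, -0.6258, -1], [0.62, -0.0464, -0.007, -0.6258, -1], [0.62, -0.0464, -0.007, -0.6258, -1], [0.62, -0.0464, -0.007, -0.6258, -1], [0.62, -0.0464, -0.007, -0.6258, -1], [0.62, -0.0464, -0.007, -0.6258, -1], [0.62, -0.0464, -0.007, -0.6258, -1], [0.62, -0.0464, -0.007, -0.6258, -1], [0.62, -0.0464, -0.007, -0.6258, -1], [0.62, -0.0464, -0.007, -0.6258, -1]]]'

```text
t: 26.85
position: [635.7, 189.6, 244.9]
orientation: [-0.001, -0.037, 0.999, -0.0]
force: [-0.3, -1.1, -2.0]
opening: 19.3
```

```bash
python3 go.py 635.5 188.5 240 1.803; python3 - <<'E'
import sl,cv2,numpy as np
from station import grab_frame
im=sl.avg(4);tp=np.mean([cv2.cvtColor(grab_frame("top"),cv2.COLOR_RGB2GRAY).astype(np.float32) for _ in range(4)],0).astype(np.float32)
for n,i in(("side",im),("top",tp)):
    for y in(60,-60): print(n,y,sl.run(i,y,n)[:3])
E
```

```text
t 26.85 pos [635.7 189.6 244.9] jaw 1.6446 F [-0.3 -1.1 -2. ] j6 -1.39
share [ 0.0004 -0.0015  0.0066] yaw -0.0504
side 60 [(np.float64(22.99), np.float64(1.6), np.float64(2.0), np.float64(1.0)), (np.float64(22.71), np.float64(1.64), np.float64(2.0), np.float64(1.0)), (np.float64(22.49), np.float64(1.64), np.float64(4.0), np.float64(1.0))]
side -60 [(np.float64(23.05), np.float64(1.6), np.float64(2.0), np.float64(0.0)), (np.float64(22.65), np.float64(1.56), np.float64(3.0), np.float64(0.0)), (np.float64(22.32), np.float64(1.6), np.float64(3.0), np.float64(-1.0))]
top 60 [(np.float64(27.33), np.float64(1.6), np.float64(-1.0), np.float64(0.0)), (np.float64(26.9), np.float64(1.56), np.float64(-1.0), np.float64(0.0)), (np.float64(26.57), np.float64(1.6), np.float64(-4.0), np.float64(0.0))]
top -60 [(np.float64(27.27), np.float64(1.6), np.float64(-1.0), np.float64(-1.0)), (np.float64(26.76), np.float64(1.64), np.float64(0.0), np.float64(-1.0)), (np.float64(26.18), np.float64(1.56), np.float64(-3.0), np.float64(-1.0))]
```

Both screws read 1.6 in both cameras, so both are at the stop (locked). Now to re-hang the key.

Request:
drive_tool --targets '[[[0, -0.001, 0.0, -0.0504, -1], [0, -0.001, 0.04, -0.0504, -1], [0, -0.001, 0.08, -0.0504, -1], [0, -0.001, 0.12, -0.0504, -1], [0, -0.001, 0.14, -0.0504, -1], [0, -0.001, 0.155, -0.0504, -1], [0, -0.001, 0.165, -0.0504, -1], [0, -0.001, 0.17, -0.0504, -1], [0, -0.001, 0.17, -0.0504, -1]]]'

```text
t: 28.15
position: [636.3, 188.0, 119.3]
orientation: [0.0, -0.112, 0.994, 0.0]
force: [0.2, 0.2, -1.7]
opening: 19.6
```

```bash
python3 st.py; python3 go.py 635.5 188.5 101.5 1.803
```

```text
t 28.15 T [ 0.    -0.03   0.029] F [ 0.2  0.2 -1.7] pos [636.3 188.  119.3] jaw 1.795 open 19.6
t 28.15 pos [636.3 188.  119.3] jaw 1.795 F [ 0.2  0.2 -1.7] j6 -1.55
share [0.0009 0.0009 0.0238] yaw -0.0026
```

Request:
drive_tool --targets '[[[0.0009, 0.0009, 0.004, -0.0026, -1], [0.0009, 0.0009, 0.01, -0.0026, -1], [0.0009, 0.0009, 0.016, -0.0026, -1], [0.0009, 0.0009, 0.02, -0.0026, -1], [0.0009, 0.0009, 0.022, -0.0026, -1], [0.0009, 0.0009, 0.022, -0.0026, -1]]]'

```text
t: 28.75
position: [635.5, 188.5, 103.1]
orientation: [0.0, -0.116, 0.993, 0.0]
force: [-2.4, -0.7, 2.8]
opening: 19.3
```

```bash
python3 st.py; python3 go.py 635.5 188.5 101 1.803
```

```text
t 28.75 T [ 0.006  0.188 -0.03 ] F [-2.4 -0.7  2.8] pos [635.5 188.5 103.1] jaw 1.803 open 19.3
t 28.75 pos [635.5 188.5 103.1] jaw 1.8032 F [-2.4 -0.7  2.8] j6 -1.55
share [-0.     -0.      0.0029] yaw 0.0001
```

Request:
drive_tool --targets '[[[0, 0, 0.001, 0, -1], [0, 0, 0.002, 0, -1], [0, 0, 0.003, 0, -1], [0, 0, 0.003, 0, -1], [0, 0, 0.003, 0, -1]]]' --grip_force 30

```text
t: 29.25
position: [635.8, 188.6, 102.5]
orientation: [0.001, -0.116, 0.993, 0.0]
force: [-9.3, -1.7, 16.7]
opening: 19.6
```

```bash
python3 st.py
```

```text
t 29.25 T [-0.176  0.719  0.003] F [-9.3 -1.7 16.7] pos [635.8 188.6 102.5] jaw 1.803 open 19.6
```

Request:
drive_tool --targets '[[[0, 0, -0.001, 0, -0.3], [0, 0, -0.001, 0, 0], [0, 0, -0.001, 0, 0.5], [0, 0, -0.001, 0, 1], [0, 0, -0.001, 0, 1], [0, 0, -0.001, 0, 1], [0, 0, -0.001, 0, 1], [0, 0, -0.001, 0, 1], [0, 0, -0.001, 0, 1], [0, 0, -0.001, 0, 1]]]'

```text
t: 30.25
position: [635.3, 188.5, 100.9]
orientation: [-0.0, -0.116, 0.993, 0.0]
force: [0.1, 0.0, 0.0]
opening: 85.4
```

```bash
python3 st.py
```

```text
t 30.25 T [0.013 0.005 0.025] F [0.1 0.  0. ] pos [635.3 188.5 100.9] jaw 1.803 open 85.4
```

Released with zero force. I'll retreat straight up, then move aside toward the robot's left, and check the rack by code.

Request:
drive_tool --targets '[[[0, 0, -0.05, 0, 1], [0, 0, -0.11, 0, 1], [0, 0, -0.17, 0, 1], [0, 0, -0.2, 0, 1], [0.3, 0, -0.2, 0, 1], [0.3, 0, -0.2, 0, 1], [0.3, 0, -0.2, 0, 1], [0.3, 0, -0.2, 0, 1], [0.3, 0, -0.2, 0, 1], [0.3, 0, -0.2, 0, 1], [0.3, 0, -0.2, 0, 1]]]'

```text
t: 31.35
position: [416.5, 136.7, 251.5]
orientation: [0.001, -0.116, 0.993, 0.0]
force: [0.4, 0.2, 0.0]
opening: 85.5
```

```bash
python3 st.py; python3 - <<'E'
import cv2,numpy as np
from station import grab_frame
for n in("side","top"):
    a=cv2.cvtColor(cv2.imread(f"pics/{n}0.png"),cv2.COLOR_BGR2GRAY).astype(float);f=[grab_frame(n) for _ in range(3)]
    b=np.mean([cv2.cvtColor(x,cv2.COLOR_RGB2GRAY).astype(float) for x in f],0)
    m=(abs(cv2.GaussianBlur(a,(3,3),0)-cv2.GaussianBlur(b,(3,3),0))>25).astype(np.uint8)
    k,_,s,c=cv2.connectedComponentsWithStats(m);print(n,[tuple(s[i]) for i in range(1,k) if s[i][4]>3])
    y,x,h,w=(135,305,50,60) if n=="side" else (145,235,60,50)
    A,B=[v[y:y+h,x:x+w].astype(np.float32) for v in(a,b)];print(n,"rack patch diff",abs(A-B).mean().round(1),"shift",np.round(cv2.phaseCorrelate(A,B),2).tolist() if 0 else cv2.phaseCorrelate(A,B))
    M=lambda I:cv2.moments((I<35).astype(np.uint8),True)
    for I in(A,B): q=M(I);print("dark blob",q['m00'],round(q['m10']/q['m00'],2),round(q['m01']/q['m00'],2),"ang",round(.5*np.arctan2(2*q['mu11'],q['mu20']-q['mu02']),3))
E
```

```text
t 31.35 T [ 0.027 -0.008  0.011] F [0.4 0.2 0. ] pos [416.5 136.7 251.5] jaw 1.803 open 85.5
side [(np.int32(58), np.int32(0), np.int32(173), np.int32(80), np.int32(7218)), (np.int32(0), np.int32(4), np.int32(8), np.int32(8), np.int32(41)), (np.int32(0), np.int32(6), np.int32(76), np.int32(99), np.int32(3071)), (np.int32(33), np.int32(17), np.int32(248), np.int32(199), np.int32(13899)), (np.int32(189), np.int32(31), np.int32(23), np.int32(19), np.int32(209)), (np.int32(27), np.int32(36), np.int32(6), np.int32(9), np.int32(31)), (np.int32(209), np.int32(42), np.int32(21), np.int32(11), np.int32(97)), (np.int32(247), np.int32(43), np.int32(29), np.int32(29), np.int32(671)), (np.int32(65), np.int32(74), np.int32(3), np.int32(2), np.int32(4)), (np.int32(13), np.int32(78), np.int32(26), np.int32(4), np.int32(74)), (np.int32(0), np.int32(84), np.int32(2), np.int32(3), np.int32(5)), (np.int32(152), np.int32(84), np.int32(159), np.int32(154), np.int32(7178)), (np.int32(0), np.int32(90), np.int32(3), np.int32(3), np.int32(6)), (np.int32(11), np.int32(95), np.int32(4), np.int32(5), np.int32(8)
[... 2400 characters left out ...]
p.int32(3), np.int32(4)), (np.int32(320), np.int32(373), np.int32(29), np.int32(9), np.int32(78)), (np.int32(371), np.int32(373), np.int32(5), np.int32(13), np.int32(24)), (np.int32(314), np.int32(377), np.int32(3), np.int32(2), np.int32(4)), (np.int32(319), np.int32(379), np.int32(35), np.int32(21), np.int32(78)), (np.int32(307), np.int32(381), np.int32(4), np.int32(3), np.int32(6)), (np.int32(285), np.int32(382), np.int32(3), np.int32(3), np.int32(6)), (np.int32(361), np.int32(386), np.int32(5), np.int32(14), np.int32(31))]
top rack patch diff 6.5 shift ((0.07545901019987866, 0.03733426765593251), 0.968515084584554)
dark blob 571.0 22.87 28.05 ang 1.22
dark blob 399.0 21.34 26.89 ang 1.224
```

```bash
python3 -c "
from station import *
print(job_done())"
```

```text
the job is handed in; nothing more can be done
None
```

The job is done: both screws on the lamp cover are turned clockwise to their stops, and the key is back in its rack and released. I handed it in at about 31.7 s of robot time.

**What happened on the way**
- **Left screw:** on the first turn the blade rode up out of the slot, with the screw at about 1.24. I put it back in and finished the turn.
- **Right screw:** the first turn slipped out without moving the screw, and the key swivelled about 3° in the grip. I then turned the screw with the uphill corner of the blade, took the blade out once and put it back in to finish the turn.
- **Rack:** the key was still slightly tilted when I lowered it. One end of the bar met the cheek first, at about 17 N, and the key settled level when I let go.

**Last checks**
- **Screws:** the turning torque rose to 0.53 N m (left) and 0.74 N m (right), against 0.12 N m friction, so both were on their stops. Both cameras measured both slots at about 1.6, against the stop at 1.571. A right-screw reading taken with the key still above it gave about 1.4, but it was weak and shadowed, so I discounted it.
- **Key:** the rack area matches the starting pictures to within 0.2 pixel in both cameras. A cruder dark-area count there differed, which I put down to the changed shadow without looking into it further.
- **Everything else:** comparing the pictures from before and after showed no changes except the slots, the arm and its shadow. The arm and its shadow still hid part of the bench.
- **Forces:** the largest force I read was about 17 N, well under the limits.

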